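# Sleeve on the stud, wedge under the strap clamp's heel

### The arm

A 7-joint arm with a two-finger parallel gripper is mounted at the origin on the work surface. World frame = base frame: x ahead of the robot, y to its left, z up, the work surface at z = 0. Lengths are in m, angles in rad, forces in N, time in s.
With the tool pointing down it reaches from about 0.4 to 0.85 m from the base axis. Payload 10.4 kg.
Tool frame: the origin (TCP) lies between the finger pads; the fingertips stand tcp_to_tips ahead of it and the grasp point (between the pads) lies 8 mm behind it (tcp_to_tips is the distance from the TCP to the fingertips, in m); z points along the fingers, y is the line along which they close (so a half turn about z gives the same grasp; the last joint's range is limited). The gripper opens to 85 mm and grips with 20 to 120 N. Pads are 22 mm wide; open, the fingers measure 114 mm over their backs; the gripper's body (76 mm by 85 mm) begins 54 mm behind the grasp point. The pads swing forward as they close: fully open they stand 13 mm farther back than shut.
Start: joints at [1.26, 0.332, -0.065, 1.46, 0.022, 1.35, -0.088], TCP at [0.177, -0.599, 0.242] pointing down, gripper open.
Joint ranges: [-2.6, 2.6], [-0.5, 2.12], [-1.47, 1.34], [0.16, 2.42], [-1.27, 4.41], [0.06, 2.06], [-2.6, 2.6]. Speed limits (rad/s): [2.22, 2.22, 2.79, 2.79, 3.14, 3.14, 3.14].

### API

Orientations are given as a unit quaternion [x, y, z, w].
In Python, from workcell import * gives the robot as it stands.
- The arm moves only by the tool apply_moves, never from a script. Its argument "rows" is a list of rows, each an object of numbers: "x", "y", "z": the shift along the tool's x, y, z in mm; "ax", "ay", "az": the turn, a rotation vector about the tool's x, y, z in degrees; "gripper": the closure, from 0 (fully open) to 1 (shut). A call has 1 to 5 rows; each row shifts and turns the commanded pose from where the row before left it, along the tool's axes as they then stand; what a row does not reach is not made up. A row lasts 1/12 s, in which the tool goes at most 41.7 mm and 7.16 degrees, less where a joint would pass 70% of its speed; a pose out of reach is approached as far as the arm can. A call with a gripper value outside its range is refused whole. The fingers move at their own pace and stop on an object; "newtons" is the grip in N (left out, the last holds). Time passes only in rows, so rows that do not move let the fingers close. It gives the time, the measured TCP pose, the force, the opening and the grip force at its end, in the units of the state.
- get_obs(): the state, without advancing time (a new reading comes with each control period).
- camera(name): name is "side" or "top"; returns a dict with "color" (480x640x3 uint8, red, green, blue), "fov_y" (degrees; the focal length in pixels is half the picture's height over the tangent of half this angle, whatever the lens; pixels are square), "cx", "cy" (the principal point, pixels), "rvec" (rotation vector, rad) and "tvec" (3), from world to camera coordinates, as OpenCV has them. Camera axes: x right, y down, z forward; pixel columns grow to the right and rows downward; lengths in m; the calibration is good to about 2 mm. A picture is of the moment at which its call begins. There is no depth.
- hand_in(): hands the job in; it is judged then, once.
The state is a dict: "clock": time; "joint_pos": joint angles; "joint_velocities": joint speeds; "tau": joint torques, N m; "position": TCP position; "ee_rot": TCP orientation; "ft_force": force on the tool from outside, world axes, zero at the start; "torque": the same for the moment, N m; "grip_width": opening from 0.0 (shut) to 1.0 (fully open); "grasp_force": force on a finger pad.
Only numpy, scipy, OpenCV 4.12 (cv2) and the standard library are available. Lean on these libraries where they do the work, as an engineer would, in place of code of your own. Each camera call takes 0.05 s, during which the arm holds its last target. There are 200 camera calls.

### The job

Get the loose strap clamp on the work pallet ready for its nut: slide the steel spacer sleeve down over the bare threaded stud so that it rests on the strap. Then set the wooden wedge flat on the pallet, thin end first, and push it in under the strap's heel until the heel is off the pallet and the strap lies level on the board. Finish while holding the wedge there: do not let go of it, touch nothing else, and leave the other things on the bench where they are.

Things in the scene. Friction and masses are not known exactly. Their poses are not given: they have to be found in the camera images.
- pallet: Aluminium T-slot work pallet, fixed on the bench: 285 (x) x 475 (y) x 20 mm high, origin at the centre of its underside, z up. Its top is flat for what slides on it (the dark slots along its y are filled level). A fence bar 26 mm high stands along its +y end.
- board: Walnut board with maple chevrons, the workpiece, fixed on the pallet against the fence: 260 (x) x 160 (y) x 18 mm thick, origin at the centre of its underside on the pallet top; its top is 18 mm above the pallet top. Its -y edge is 70 mm from the stud axis.
- set_clamp: Finished clamp of the same kind, fixed, 125 mm beside the bare stud in the pallet's +x direction: level strap, wedge under its heel, sleeve and nut, up to 82 mm above the pallet top. Leave it; origin on its stud's axis at the pallet top, axes as the pallet's.
- stud: Bare upright threaded steel stud, fixed in the pallet, 12 mm diameter, chamfered top 82 mm above the pallet top. Origin on its axis at the pallet top; its axes are parallel to the pallet's. The strap hangs loosely over it.
- strap: Loose steel strap clamp, 201 x 38 x 14 mm, about 0.65 kg. Origin at the underside centre of its slot (16 x 26 mm) that the stud passes through; y runs along it to the toe, z is its upper side. Toe (y = +95) rests on the board's edge; the heel is down on the pallet, so it slopes about 0.11 rad. Its top at the stud is 24 mm above the pallet top, 32 when level. Pushed along +y it slides up to 12 mm.
- strap_heel (a point): The heel edge on the strap's underside, mid-width, 90 mm from the strap's origin along its -y: on the pallet at the start, 18 mm above the pallet top when the strap is level. From this edge the underside is bevelled up by 8 mm to the heel end, 16 mm farther out, so the wedge's tip can enter.
- sleeve: Steel spacer sleeve (plain thick ring): 36 mm outside, 16 mm bore, 30 mm high, about 0.19 kg, standing upright on the bench. Origin at the centre of its underside, z along the bore.
- wedge: Plain light wooden wedge, 0.07 kg, 130 mm long, 34 mm wide, flat on the bench. Origin at the centre of its flat underside; y points along it to the thin end. Thin end (y = +65) 4 mm high, thick end (y = -65) 38.8 mm, the top one 15 degree slope, the sides upright and parallel. With its tip 52 mm past the heel edge the strap is level.
- nut: Bystander: flanged steel hex nut, 36 mm flange, 16 mm high, lying on the bench. Origin at the centre of its underside. It may lie where the sleeve could lie.
- spanner: Bystander: steel spanner 210 mm long, lying on the bench; origin under its middle.
- glue_bottle: Bystander: white glue bottle, 64 mm diameter, 170 mm high; origin at the centre of its underside.
- maple_strip: Bystander: maple strip 240 x 28 x 16 mm lying flat; origin at the centre of its underside.
- mallet: Bystander: wooden mallet about 260 mm long, 60 mm high, lying flat; origin under its middle.
- offcut_a: Bystander: wood block 55 x 40 x 32 mm; origin at the centre of its underside.
- offcut_b: Bystander: wood block 65 x 35 x 25 mm; origin at the centre of its underside.
Not all that is in view belongs to the job. Leave any black or yellow look-alike of the strap alone. What is shaped like the wedge but green is not meant.

How it is judged:
By the outcome, as a careful person would: the job done as asked, in the order asked, and still so for the second after the job is handed in, while the arm keeps its last pose, push and grip.
It also fails if it takes over 64 s, if anything falls off the work surface, if the arm or the gripper's body presses on something with over 40 N, if the wrist force passes 120 N, or if a joint passes its speed limit or range.

## Working session

There is one attempt and no reset: what is moved stays moved. The work goes in short steps, Python scripts to look and compute and a tool call to move; the robot and the scene stay as the last step left them, time stands still between calls to the robot, and variables do not carry over. Pictures are saved under pics/ and viewed, at most 10 in all, crops included, and the job is handed in when it is done.

Besides the shell and the picture viewer there is one more tool, called as name([rows], argument=value, ...), one row to a line, values as JSON. apply_moves: Moves the arm, as the interface text tells. Its arguments: {"type":"object","properties":{"rows":{"type":"array","items":{"type":"object","properties":{"x":{"type":"number"},"y":{"type":"number"},"z":{"type":"number"},"ax":{"type":"number"},"ay":{"type":"number"},"az":{"type":"number"},"gripper":{"type":"number"}}}},"newtons":{"type":"number"}},"required":["rows"]}

```bash
mkdir -p pics; cat > h.py <<'E'
from workcell import *
import numpy as np, cv2
from scipy.spatial.transform import Rotation as R
def K(c):
    f=240/np.tan(np.radians(c["fov_y"])/2); return np.array([[f,0,c["cx"]],[0,f,c["cy"]],[0,0,1.]])
def ray(c,u,v,z):
    Rm=R.from_rotvec(np.ravel(c["rvec"])).as_matrix(); t=np.ravel(c["tvec"])
    o=-Rm.T@t; d=Rm.T@np.linalg.inv(K(c))@[u,v,1]; return o+d*(z-o[2])/d[2]
def px(c,p):
    return cv2.projectPoints(np.array(p,float).reshape(-1,3),np.array(c["rvec"],float),np.array(c["tvec"],float),K(c),None)[0].reshape(-1,2)
def save(c,n,box=None,s=1):
    im=c["color"][...,::-1]
    if box: u0,v0,u1,v1=box; im=im[v0:v1,u0:u1]
    cv2.imwrite(f"pics/{n}.png",cv2.resize(im,None,fx=s,fy=s,interpolation=cv2.INTER_CUBIC))
import pickle
E
python3 - <<'E'
from h import *
for n in("top","side"):
    c=camera(n); save(c,n+"0",None,1.25); pickle.dump(c,open(n+"0.pkl","wb"))
    print(n,c["fov_y"],c["cx"],c["cy"],c["rvec"],c["tvec"], [k for k in c])
print(get_obs())
E
```

```text
top 43.28694953815868 319.78358000774136 243.55405679713596 [ 2.18326392 -2.12214209  0.14690459] [-0.05007228  0.47889614  1.69754144] ['color', 'fov_y', 'cx', 'cy', 'rvec', 'tvec']
side 42.15506917944124 320.2944600981718 249.70946698811176 [ 2.25329145 -0.60603869  0.27303749] [-0.44260054  0.19177157  1.46477715] ['color', 'fov_y', 'cx', 'cy', 'rvec', 'tvec']
{'clock': 0.1, 'joint_pos': array([ 1.26041331,  0.33283588, -0.06466689,  1.46085788,  0.02160222,
        1.34991751, -0.08852901]), 'joint_velocities': array([-0.00029516, -0.00150576,  0.00088075, -0.00107196,  0.00192588,
       -0.00019479,  0.00098021]), 'tau': array([ 1.36629791e-03, -6.26746345e+01,  4.89983393e-02, -3.92433894e+01,
        1.63308566e-02,  6.97415118e-03, -7.15427035e-06]), 'position': array([ 0.17727633, -0.59898921,  0.24157816]), 'ee_rot': array([ 9.89668160e-01,  1.43375364e-01, -1.30870733e-04, -6.48629381e-04]), 'ft_force': array([-0.04732786,  0.94496003, -0.39956757]), 'torque': array([-4.37315232e-02,  1.61783941e-02, -8.45825782e-05]), 'grasp_force': 0.0, 'grip_width': 0.9997499892027389}
```

View pics/top0.png

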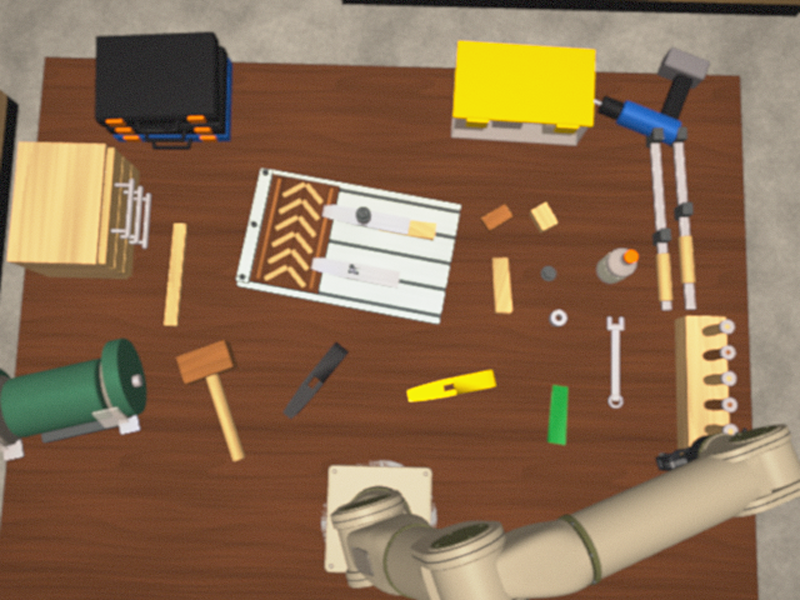

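View pics/side0.png

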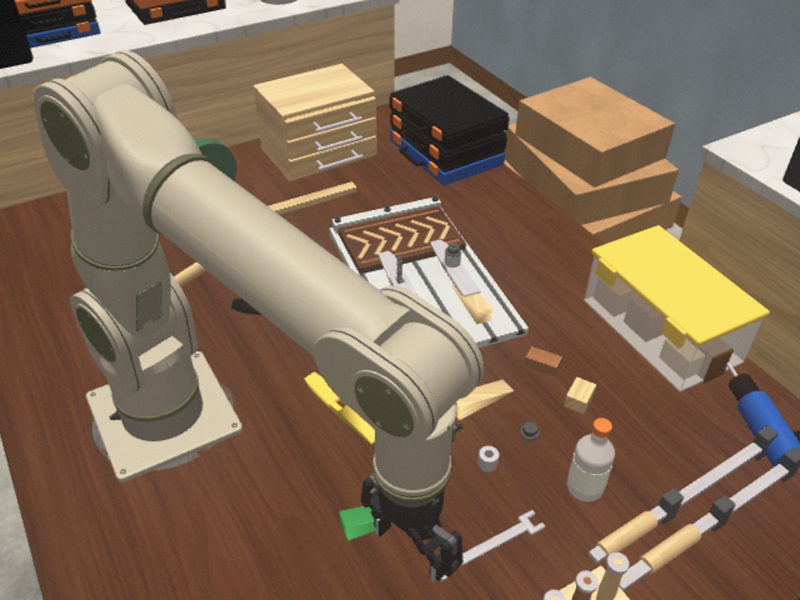

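The top view shows the pallet at about (350,245), with the bare stud at (352,268) and the set clamp at (363,215). There are two candidates for the sleeve: the light ring with a hole at (558,317) and the dark solid nut at (548,272). The ring fits the description. The wedge candidates are plain wood at (502,285) and green at (558,415), so it's the plain one. I'll confirm both in crops.

```bash
python3 - <<'E'
from h import *
c=pickle.load(open("top0.pkl","rb"))
a=c["color"][...,::-1]
save(c,"tA",(240,150,380,255),5.7)
save(c,"tB",(370,195,470,270),8)
save(pickle.load(open("side0.pkl","rb")),"sA",(340,290,500,410),5)
E
```

```text
(no output)
```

View pics/tA.png

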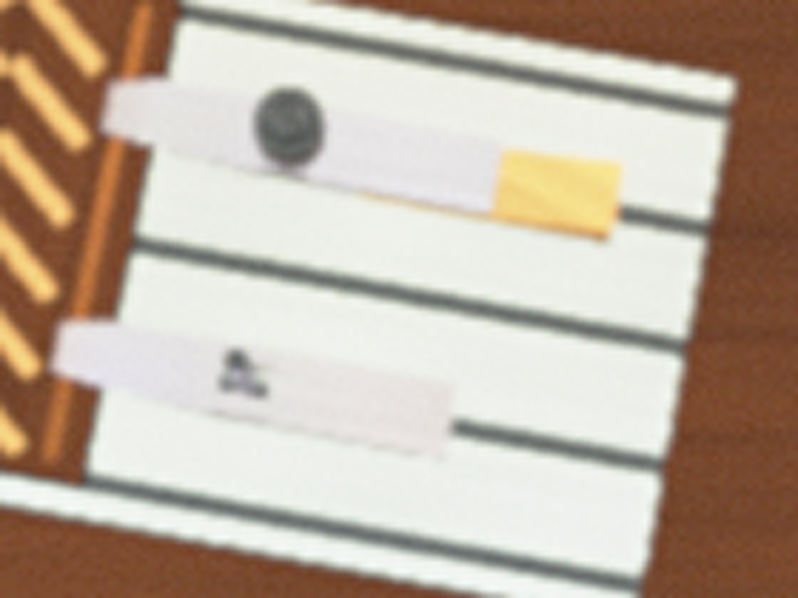

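View pics/tB.png

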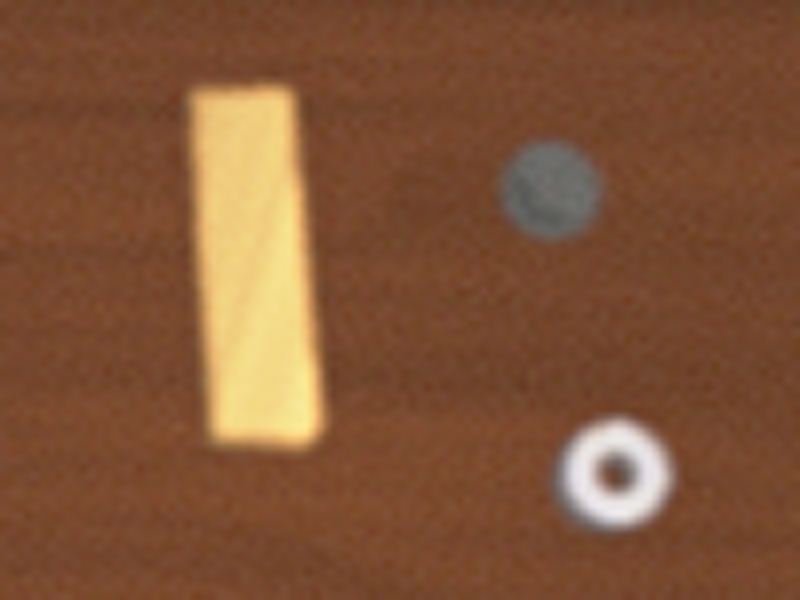

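View pics/sA.png

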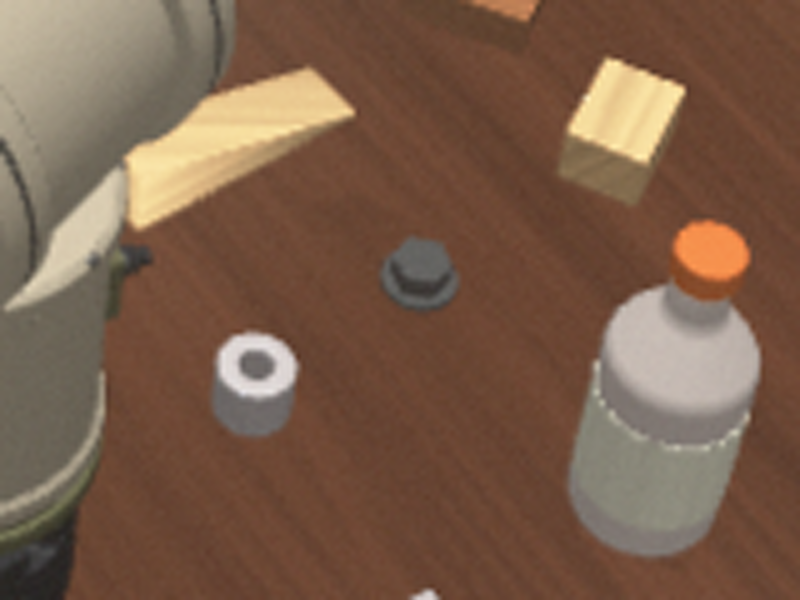

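```bash
python3 - <<'E'
from h import *
from scipy.optimize import least_squares
c=pickle.load(open("top0.pkl","rb")); s=pickle.load(open("side0.pkl","rb"))
Rm=R.from_rotvec(c["rvec"]).as_matrix(); print("cam",-Rm.T@c["tvec"])
tA=lambda u,v:(u/5.7+240-.5,v/5.7+150-.5)
tB=lambda u,v:(u/8+370-.5,v/8+195-.5); sA=lambda u,v:(u/5+340-.5,v/5+290-.5)
print("sleeve top",ray(c,*tB(617,474),.03),"side",ray(s,*sA(257,364),.03))
print("nut",ray(c,*tB(551,190),.016))
for p,z in [((190,90),.004),((296,88),.004),((212,446),.0388),((325,420),.0388),((310,446),.0388)]: print("wedge",ray(c,*tB(*p),z)[:2])
# pallet fit
pts=[((735,78),.1425,-.2375)]
uv=np.array([tA(735,78),(262/1.25,168/1.25),(236/1.25,286/1.25),(440/1.25,323/1.25)])
P=np.array([[.1425,-.2375],[.1425,.2375],[-.1425,.2375],[-.1425,-.2375]])
W=np.array([ray(c,*q,z)[:2] for q,z in zip(uv,[.02,.046,.046,.02])])
def f(p):
    C,S=np.cos(p[2]),np.sin(p[2]); return ((P@np.array([[C,-S],[S,C]]).T+p[:2])-W).ravel()
r=least_squares(f,[.7,.05,0]); print("pallet",r.x,r.fun.reshape(-1,2))
print("stud top guess",ray(c,*tA(237,358),.102),"set nut top",ray(c,*tA(290,127),.08), "base",ray(c,*tA(255,385),.044))
# strap: toe/heel ends
for p,z in [((450,385),.034),((440,455),.034),((60,325),.052),((55,372),.052)]: print("strap",ray(c,*tA(*p),z)[:2])
save(s,"sB",(250,150,430,285),4.4)
E
```

```text
cam [ 0.24869542 -0.03613807  1.74652235]
sleeve top [ 0.46141551 -0.39986473  0.03      ] side [ 0.46059855 -0.39589544  0.03      ]
nut [ 0.56636227 -0.37884121  0.016     ]
wedge [ 0.60196857 -0.24873018]
wedge [ 0.60383947 -0.28759668]
wedge [ 0.46623554 -0.25384301]
wedge [ 0.47671617 -0.29397874]
wedge [ 0.46723376 -0.28871641]
pallet [ 0.61602151  0.08176028 -0.14544339] [[-0.00112595 -0.00139319]
 [ 0.0024239   0.00352212]
 [-0.00047159  0.00030697]
 [-0.00082635 -0.00243589]]
stud top guess [0.55470487 0.0728713  0.102     ] set nut top [0.67581919 0.05234553 0.08      ] base [0.55201664 0.06719673 0.044     ]
strap [ 0.55663284 -0.03045643]
strap [ 0.52077372 -0.02644544]
strap [0.57820673 0.16521929]
strap [0.55429446 0.1666732 ]
```

View pics/sB.png

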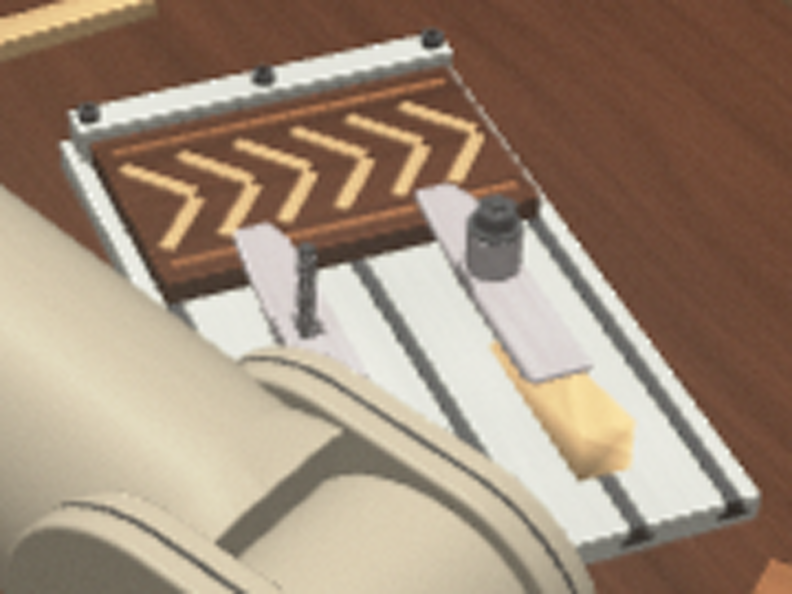

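```bash
cat >> h.py <<'E'
def go(x,y,z,psi):
    o=get_obs(); Rc=R.from_quat(o["ee_rot"])
    Rt=R.from_matrix(np.array([[np.cos(psi),np.sin(psi),0],[np.sin(psi),-np.cos(psi),0],[0,0,-1]]))
    rv=np.degrees((Rc.inv()*Rt).as_rotvec()); d=np.array([x,y,z])-o["position"]
    print("turn",rv.round(2),"then shift",(1000*Rt.inv().apply(d)).round(1),"| shift in present axes",(1000*Rc.inv().apply(d)).round(1))
E
python3 - <<'E'
from h import *
import workcell; print([n for n in dir(workcell) if n[0]!='_'])
print(globals().get("tcp_to_tips"))
s=pickle.load(open("side0.pkl","rb"))
print("stud top side",ray(s,307/4.4+249.5,247/4.4+149.5,.102))
print("stud base side",ray(s,308/4.4+249.5,328/4.4+149.5,.044))
go(.461,-.398,.15,1.426)
E
```

```text
['MotionError', 'camera', 'get_obs', 'hand_in', 'tcp_to_tips']
0.011
stud top side [0.554371  0.0785014 0.102    ]
stud base side [0.55155075 0.07185707 0.044     ]
turn [-7.000e-02 -4.000e-02 -6.522e+01] then shift [239.8 251.8  91.6] | shift in present axes [ 329.1 -112.1   91.7]
```

apply_moves([
  {"x":33,"y":-11,"az":-6.5},
  {"x":31,"y":-7,"az":-6.5},
  {"az":-6.5},
  {"az":-6.5},
  {"az":-6.5},
])

```text
invalid input at $.rows[0]: expected keys x, y, z, ax, ay, az, gripper
```

apply_moves([
  {"az":-6.5},
  {"az":-6.5},
  {"az":-6.5},
  {"az":-6.5},
  {"az":-6.5},
])

```text
invalid input at $.rows[0]: expected keys x, y, z, ax, ay, az, gripper
```

```bash
python3 - <<'E'
from h import *
go(.461,-.398,.12,1.426); print(get_obs()["joint_pos"])
E
```

```text
turn [-7.000e-02 -4.000e-02 -6.522e+01] then shift [239.8 251.8 121.6] | shift in present axes [ 329.1 -112.   121.7]
[ 1.26041331  0.33283588 -0.06466689  1.46085788  0.02160222  1.34991751
 -0.08852901]
```

apply_moves([
  {"x":0,"y":0,"z":0,"ax":0,"ay":0,"az":-6.5,"gripper":0},
  {"x":0,"y":0,"z":0,"ax":0,"ay":0,"az":-6.5,"gripper":0},
  {"x":0,"y":0,"z":0,"ax":0,"ay":0,"az":-6.5,"gripper":0},
  {"x":0,"y":0,"z":0,"ax":0,"ay":0,"az":-6.5,"gripper":0},
  {"x":0,"y":0,"z":0,"ax":0,"ay":0,"az":-6.5,"gripper":0},
])

```text
clock: 0.52
position: [0.1774, -0.5991, 0.2419]
ee_rot: [0.909, 0.417, 0.0, -0.0]
ft_force: [0.0, -0.1, -0.7]
grip_width: 1.001
grasp_force: 0.0
```

apply_moves([
  {"x":0,"y":0,"z":0,"ax":0,"ay":0,"az":-6.5,"gripper":0},
  {"x":0,"y":0,"z":0,"ax":0,"ay":0,"az":-6.5,"gripper":0},
  {"x":0,"y":0,"z":0,"ax":0,"ay":0,"az":-6.5,"gripper":0},
  {"x":0,"y":0,"z":0,"ax":0,"ay":0,"az":-6.5,"gripper":0},
  {"x":0,"y":0,"z":0,"ax":0,"ay":0,"az":-6.5,"gripper":0},
])

```text
clock: 0.93
position: [0.1773, -0.5991, 0.2418]
ee_rot: [0.756, 0.655, 0.0, -0.0]
ft_force: [-1.1, -0.3, 0.7]
grip_width: 1.001
grasp_force: 0.0
```

apply_moves([
  {"x":24,"y":25,"z":0,"ax":0,"ay":0,"az":0,"gripper":0},
  {"x":24,"y":25,"z":0,"ax":0,"ay":0,"az":0,"gripper":0},
  {"x":24,"y":25,"z":0,"ax":0,"ay":0,"az":0,"gripper":0},
  {"x":24,"y":25,"z":0,"ax":0,"ay":0,"az":0,"gripper":0},
  {"x":24,"y":25,"z":0,"ax":0,"ay":0,"az":0,"gripper":0},
])

```text
clock: 1.35
position: [0.3198, -0.4978, 0.242]
ee_rot: [0.758, 0.653, 0.0, -0.0]
ft_force: [0.4, -0.9, 0.5]
grip_width: 0.997
grasp_force: 0.0
```

apply_moves([
  {"x":24,"y":25,"z":24,"ax":0,"ay":0,"az":0,"gripper":0},
  {"x":24,"y":25,"z":24,"ax":0,"ay":0,"az":0,"gripper":0},
  {"x":24,"y":25,"z":24,"ax":0,"ay":0,"az":0,"gripper":0},
  {"x":24,"y":25,"z":24,"ax":0,"ay":0,"az":0,"gripper":0},
  {"x":24,"y":25,"z":24,"ax":0,"ay":0,"az":0,"gripper":0},
])

```text
clock: 1.77
position: [0.4594, -0.3989, 0.1224]
ee_rot: [0.758, 0.653, -0.0, -0.0]
ft_force: [0.4, -1.5, -0.2]
grip_width: 0.998
grasp_force: 0.0
```

```bash
python3 - <<'E'
from h import *
go(.461,-.398,.012,1.426); print(get_obs()["position"])
c=camera("side"); o=get_obs(); 
print(px(c,[o["position"]]),px(c,[[.461,-.398,.03]]))
save(c,"s1",(300,270,480,405),4.4)
E
```

```text
turn [-0.01 -0.   -0.23] then shift [  1.1   1.4 110.4] | shift in present axes [  1.1   1.4 110.4]
[ 0.45943613 -0.39888007  0.12242905]
[[394.35273833 334.59313951]] [[391.60297705 362.90072925]]
```

View pics/s1.png

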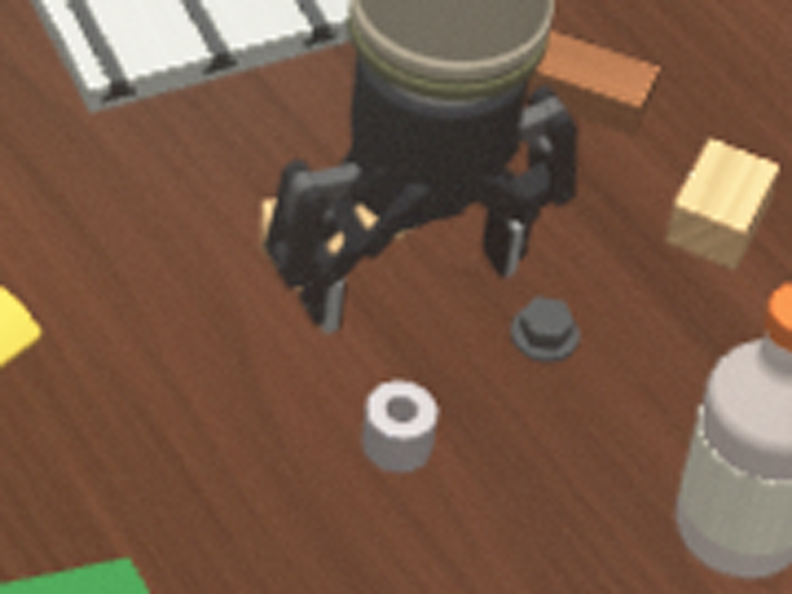

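apply_moves([
  {"x":1,"y":1.5,"z":27,"ax":0,"ay":0,"az":0,"gripper":0},
  {"x":0,"y":0,"z":30,"ax":0,"ay":0,"az":0,"gripper":0},
  {"x":0,"y":0,"z":30,"ax":0,"ay":0,"az":0,"gripper":0},
  {"x":0,"y":0,"z":20,"ax":0,"ay":0,"az":0,"gripper":0},
  {"x":0,"y":0,"z":0,"ax":0,"ay":0,"az":0,"gripper":0.3},
], newtons=50)

```text
clock: 2.23
position: [0.4575, -0.3973, 0.0118]
ee_rot: [0.758, 0.653, -0.001, -0.004]
ft_force: [-0.2, -0.3, -0.4]
grip_width: 0.882
grasp_force: 0.0
```

apply_moves([
  {"x":0,"y":0,"z":0,"ax":0,"ay":0,"az":0,"gripper":1},
  {"x":0,"y":0,"z":0,"ax":0,"ay":0,"az":0,"gripper":1},
  {"x":0,"y":0,"z":0,"ax":0,"ay":0,"az":0,"gripper":1},
  {"x":0,"y":0,"z":0,"ax":0,"ay":0,"az":0,"gripper":1},
  {"x":0,"y":0,"z":0,"ax":0,"ay":0,"az":0,"gripper":1},
])

```text
clock: 2.65
position: [0.4613, -0.4002, 0.0191]
ee_rot: [0.758, 0.653, 0.0, 0.002]
ft_force: [-0.3, 1.1, 6.0]
grip_width: 0.408
grasp_force: 49.3
```

apply_moves([
  {"x":0,"y":0,"z":0,"ax":0,"ay":0,"az":0,"gripper":1},
  {"x":0,"y":0,"z":0,"ax":0,"ay":0,"az":0,"gripper":1},
  {"x":0,"y":0,"z":0,"ax":0,"ay":0,"az":0,"gripper":1},
  {"x":0,"y":0,"z":-10,"ax":0,"ay":0,"az":0,"gripper":1},
  {"x":0,"y":0,"z":-30,"ax":0,"ay":0,"az":0,"gripper":1},
])

```text
clock: 3.07
position: [0.4582, -0.3979, 0.0546]
ee_rot: [0.758, 0.653, -0.0, -0.003]
ft_force: [-0.6, 0.6, -2.0]
grip_width: 0.41
grasp_force: 50.3
```

apply_moves([
  {"x":0,"y":0,"z":-30,"ax":0,"ay":0,"az":0,"gripper":1},
  {"x":0,"y":0,"z":-30,"ax":0,"ay":0,"az":0,"gripper":1},
  {"x":0,"y":0,"z":-30,"ax":0,"ay":0,"az":0,"gripper":1},
  {"x":0,"y":0,"z":0,"ax":0,"ay":0,"az":0,"gripper":1},
  {"x":0,"y":0,"z":0,"ax":0,"ay":0,"az":0,"gripper":1},
])

```text
clock: 3.48
position: [0.4612, -0.4001, 0.1499]
ee_rot: [0.758, 0.653, 0.0, 0.002]
ft_force: [-0.1, -0.2, -2.9]
grip_width: 0.411
grasp_force: 50.4
```

```bash
python3 - <<'E'
from h import *
o=get_obs(); print(o["position"],o["grip_width"]*85)
go(.554+.0,.075,.145,1.426)
E
```

```text
[ 0.46116227 -0.40009838  0.14988911] 34.91245317301788
turn [ 0.23  0.17 -0.22] then shift [483.5  23.3   4.9] | shift in present axes [483.6  21.5   3.6]
```

apply_moves([
  {"x":20,"y":2,"z":-3,"ax":0,"ay":0,"az":-0.2,"gripper":1},
  {"x":34,"y":2,"z":0,"ax":0,"ay":0,"az":0,"gripper":1},
  {"x":36,"y":2,"z":0,"ax":0,"ay":0,"az":0,"gripper":1},
  {"x":36,"y":2,"z":0,"ax":0,"ay":0,"az":0,"gripper":1},
  {"x":36,"y":2,"z":0,"ax":0,"ay":0,"az":0,"gripper":1},
])

```text
clock: 3.9
position: [0.4928, -0.2387, 0.1489]
ee_rot: [0.757, 0.654, -0.0, -0.001]
ft_force: [1.1, 0.1, -2.2]
grip_width: 0.407
grasp_force: 50.4
```

apply_moves([
  {"x":36,"y":2,"z":0,"ax":0,"ay":0,"az":0,"gripper":1},
  {"x":36,"y":2,"z":0,"ax":0,"ay":0,"az":0,"gripper":1},
  {"x":36,"y":2,"z":0,"ax":0,"ay":0,"az":0,"gripper":1},
  {"x":36,"y":2,"z":0,"ax":0,"ay":0,"az":0,"gripper":1},
  {"x":36,"y":2,"z":0,"ax":0,"ay":0,"az":0,"gripper":1},
])

```text
clock: 4.32
position: [0.5287, -0.0622, 0.149]
ee_rot: [0.757, 0.654, -0.001, -0.0]
ft_force: [0.8, -0.1, -2.7]
grip_width: 0.41
grasp_force: 50.4
```

apply_moves([
  {"x":36,"y":2,"z":0,"ax":0,"ay":0,"az":0,"gripper":1},
  {"x":36,"y":1,"z":0,"ax":0,"ay":0,"az":0,"gripper":1},
  {"x":34,"y":0,"z":0,"ax":0,"ay":0,"az":0,"gripper":1},
  {"x":24,"y":0,"z":0,"ax":0,"ay":0,"az":0,"gripper":1},
  {"x":12,"y":0,"z":0,"ax":0,"ay":0,"az":0,"gripper":1},
])

```text
clock: 4.73
position: [0.5521, 0.0804, 0.1491]
ee_rot: [0.755, 0.656, -0.0, -0.001]
ft_force: [-0.3, 0.2, -1.7]
grip_width: 0.413
grasp_force: 50.4
```

apply_moves([
  {"x":0,"y":0,"z":0,"ax":0,"ay":0,"az":0,"gripper":1},
  {"x":0,"y":0,"z":0,"ax":0,"ay":0,"az":0,"gripper":1},
  {"x":0,"y":0,"z":0,"ax":0,"ay":0,"az":0,"gripper":1},
  {"x":0,"y":0,"z":0,"ax":0,"ay":0,"az":0,"gripper":1},
  {"x":0,"y":0,"z":0,"ax":0,"ay":0,"az":0,"gripper":1},
])

```text
clock: 5.15
position: [0.553, 0.0747, 0.1495]
ee_rot: [0.757, 0.653, -0.0, 0.0]
ft_force: [-1.5, 0.4, -1.9]
grip_width: 0.407
grasp_force: 50.4
```

```bash
python3 - <<'E'
from h import *
o=get_obs(); print(o["position"],o["ee_rot"])
go(.554+.0,.075,.145,1.426)
c=camera("side"); pickle.dump(c,open("s2.pkl","wb")); b=camera("top"); pickle.dump(b,open("t2.pkl","wb"))
p=o["position"]; print(px(c,[p,p-[0,0,.0155],[.554,.075,.102]]),px(b,[p]))
A=cv2.resize(c["color"][130:250,250:370,::-1],None,fx=5,fy=5,interpolation=cv2.INTER_CUBIC)
cv2.imwrite("pics/s2.png",A)
E
```

```text
[0.55296602 0.07465756 0.14953795] [ 7.57184034e-01  6.53201519e-01 -2.89727370e-04  1.72258451e-04]
turn [-0.01  0.04 -0.14] then shift [0.5 1.  4.5] | shift in present axes [0.5 1.  4.5]
[[319.64045448 192.29400892]
 [319.608606   197.01819473]
 [319.81629822 206.39928363]] [[279.3371853  209.64995998]]
```

View pics/s2.png

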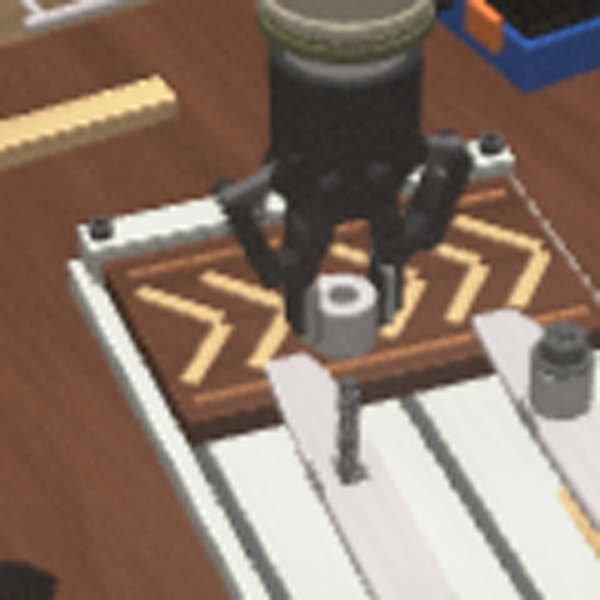

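```bash
python3 - <<'E'
from h import *
c=pickle.load(open("s2.pkl","rb")); q=lambda u,v:(u/5+249.5,v/5+129.5)
p=get_obs()["position"]; zb=p[2]-.0155
a=ray(c,*q(346,293.5),zb+.03); s=ray(c,*q(349,384),.102)
# bottom of sleeve: lower rim lowest point / mid-sides also used as check
print("bore-top",a,"stud",s,"delta stud-sleeve",(s-a)*1e3, "tcp",p)
print(px(c,[[p[0],p[1],zb+.03],[p[0],p[1],zb]]), "edge stud base",ray(c,*q(346,470),.044))
E
```

```text
bore-top [0.54989459 0.07435818 0.16416208] stud [0.55302392 0.07604235 0.102     ] delta stud-sleeve [  3.12933196   1.68416828 -62.16207622] tcp [0.55296299 0.07523988 0.14966208]
[[319.55632862 187.6616909 ]
 [319.49575026 196.86168004]] edge stud base [0.55081611 0.07490533 0.044     ]
```

apply_moves([
  {"x":0,"y":2,"z":14,"ax":0,"ay":0,"az":0,"gripper":1},
  {"x":0,"y":0,"z":12,"ax":0,"ay":0,"az":0,"gripper":1},
  {"x":0,"y":0,"z":0,"ax":0,"ay":0,"az":0,"gripper":1},
  {"x":0,"y":0,"z":0,"ax":0,"ay":0,"az":0,"gripper":1},
  {"x":0,"y":0,"z":0,"ax":0,"ay":0,"az":0,"gripper":1},
])

```text
clock: 5.67
position: [0.5548, 0.076, 0.1234]
ee_rot: [0.756, 0.654, -0.0, -0.0]
ft_force: [1.1, -0.0, -1.4]
grip_width: 0.407
grasp_force: 50.3
```

```bash
python3 - <<'E'
from h import *
c=camera("side"); pickle.dump(c,open("s3.pkl","wb"))
p=get_obs()["position"]; print(p)
print(px(c,[p+[0,0,.0145],p-[0,0,.0155],[.555,.0745,.102],[.555,.0745,.044]])-[290,170])
cv2.imwrite("pics/s3.png",cv2.resize(c["color"][170:240,290:360,::-1],None,fx=8.5,fy=8.5,interpolation=cv2.INTER_CUBIC))
E
```

```text
[0.55505582 0.07610432 0.12380951]
[[30.03006035 25.18156795]
 [29.96431437 34.18296815]
 [30.23741739 36.38420129]
 [30.10868164 53.08630452]]
```

View pics/s3.png

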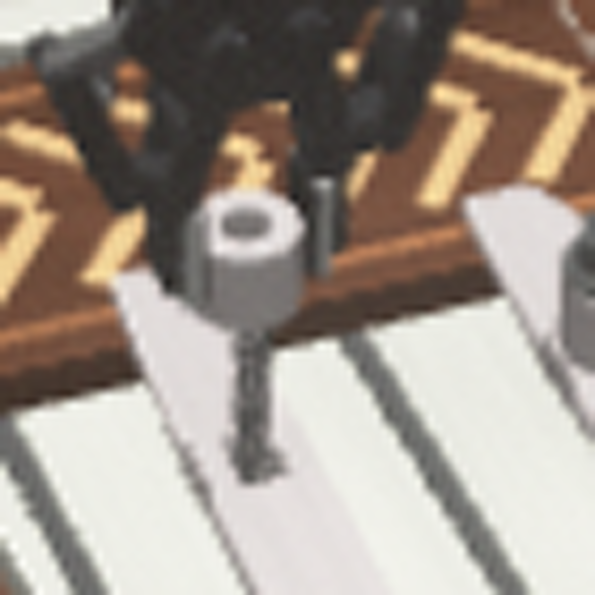

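```bash
python3 - <<'E'
from h import *
c=pickle.load(open("s3.pkl","rb")); g=c["color"].mean(2).astype(int)
print("cols",list(range(306,334)))
for v in range(190,228): print(v,*g[v,306:334])
Rm=R.from_rotvec(c["rvec"]).as_matrix(); print(Rm.round(2))
E
```

```text
cols [306, 307, 308, 309, 310, 311, 312, 313, 314, 315, 316, 317, 318, 319, 320, 321, 322, 323, 324, 325, 326, 327, 328, 329, 330, 331, 332, 333]
190 57 62 64 62 51 49 52 53 65 86 87 108 172 198 197 184 89 72 50 53 55 53 54 53 71 134 182 125
191 52 52 55 55 53 51 53 55 70 88 94 133 196 197 188 133 85 74 50 52 80 138 160 87 86 160 168 93
192 51 49 52 55 49 54 51 58 93 140 159 206 214 215 208 166 103 71 49 51 63 100 125 80 92 158 125 89
193 51 50 50 52 55 50 52 80 164 215 215 222 222 223 224 216 203 158 51 50 51 75 105 76 72 118 94 89
194 104 53 55 51 50 55 61 115 194 224 219 192 178 181 193 219 223 215 187 49 56 77 105 73 63 89 93 90
195 173 73 53 52 53 59 98 148 168 216 157 136 126 130 133 166 223 224 209 107 56 83 103 66 70 82 94 92
196 184 79 62 51 54 71 107 125 158 211 118 117 117 117 117 144 216 224 219 174 57 85 104 64 67 93 91 91
197 166 66 56 50 56 77 109 116 160 215 152 118 121 116 126 175 224 223 214 144 57 85 106 62 61 84 86 88
198 108 57 56 57 57 76 110 115 159 223 216 207 185 192 214 219 224 219 177 95 57 85 103 65 62 84 86 92
199 81 60 53 53 54 74 108 113 147 221 223 221
[... 2524 characters left out ...]
34 94 106 93 142 189 221 220 221 226 236 236 236 236 234 233 233
223 235 236 234 232 218 144 178 221 221 221 201 121 93 97 94 106 141 188 222 222 222 232 236 235 236 235 235 234
224 237 236 236 235 227 164 141 189 222 221 209 130 91 84 103 127 128 178 222 220 222 227 236 237 236 236 236 234
225 235 234 236 236 228 167 128 180 221 221 219 193 97 92 115 115 122 160 207 222 226 225 233 238 237 238 237 235
226 236 235 234 235 234 220 164 141 189 220 221 210 128 97 141 155 210 215 221 223 225 225 228 236 237 238 237 236
227 236 237 235 236 237 229 170 116 153 221 221 219 208 205 214 218 225 225 223 221 225 227 226 232 237 238 238 237
[[ 0.86 -0.5   0.01]
 [-0.34 -0.59 -0.73]
 [ 0.37  0.63 -0.68]]
```

```bash
python3 - <<'E'
from h import *
for n,r0,c0,c1 in(("s2",184,310,328),("s2",202,314,326),("side0",202,314,326)):
    c=pickle.load(open(n+".pkl","rb")); g=c["color"].mean(2).astype(int)
    print(n,list(range(c0,c1)))
    for v in range(r0,r0+9): print(v,*g[v,c0:c1])
c=pickle.load(open("top0.pkl","rb")); g=c["color"].mean(2).astype(int)
print("top",list(range(274,292)))
for v in range(206,222): print(v,*g[v,274:292])
print("top sleeve",list(range(438,458)))
for v in range(244,264): print(v,*g[v,438:458])
E
```

```text
s2 [310, 311, 312, 313, 314, 315, 316, 317, 318, 319, 320, 321, 322, 323, 324, 325, 326, 327]
184 48 51 50 66 101 87 90 110 109 111 102 82 83 69 44 51 77 116
185 49 50 55 114 197 210 208 212 210 210 204 174 159 83 48 48 58 92
186 49 50 78 158 222 224 222 221 221 222 225 220 214 191 74 47 55 86
187 52 70 115 149 226 219 179 145 146 148 167 216 223 221 188 49 56 85
188 58 91 110 125 194 189 126 113 114 115 121 164 225 223 211 108 55 84
189 62 95 106 118 186 191 114 117 116 117 121 160 224 223 211 113 56 86
190 61 96 105 118 191 216 179 154 144 160 176 216 225 221 194 86 58 94
191 61 96 106 116 182 224 220 214 213 216 221 225 221 184 129 84 61 97
192 65 101 104 95 130 184 206 217 219 215 202 189 148 127 107 86 63 99
s2 [314, 315, 316, 317, 318, 319, 320, 321, 322, 323, 324, 325]
202 88 94 103 112 115 128 130 132 123 118 115 103
203 167 140 132 129 122 119 118 103 97 95 94 86
204 214 198 105 99 98 93 92 88 88 88 89 91
205 221 211 138 91 99 103 101 95 92 91 93 91
206 222 221 202 132 101 108 105 90 78 69 69 69
207 221 220 216 165 80 87 84 70 67 64 63 61
208 222 221 216 170 90 103 98 121 61
[... 2749 characters left out ...]
2 169 112 80 83 109 161 216 228 219 167 107 73 77 76
255 86 104 146 203 229 225 188 139 97 94 122 176 218 228 211 158 103 78 70 72
256 85 97 130 185 225 228 221 187 158 153 175 209 227 224 190 135 88 79 76 77
257 79 92 113 150 197 227 231 225 218 216 221 229 229 211 164 106 76 75 78 75
258 85 87 98 125 164 204 227 233 232 233 232 229 214 179 130 88 77 77 78 81
259 80 84 89 99 122 151 184 210 224 226 221 197 169 131 94 79 77 83 79 80
260 77 75 84 90 99 107 127 149 161 163 159 136 113 90 78 74 79 77 75 77
261 79 74 79 82 83 85 90 93 98 96 92 85 78 77 75 74 74 75 78 75
262 82 76 75 73 74 78 74 75 76 74 74 75 72 75 77 74 71 78 77 73
263 78 78 75 79 76 77 79 78 74 76 81 77 73 76 80 74 79 78 78 75
```

apply_moves([
  {"x":-2.7,"y":0.6,"z":0,"ax":0,"ay":0,"az":0,"gripper":1},
  {"x":0,"y":0,"z":0,"ax":0,"ay":0,"az":0,"gripper":1},
  {"x":0,"y":0,"z":0,"ax":0,"ay":0,"az":0,"gripper":1},
  {"x":0,"y":0,"z":2,"ax":0,"ay":0,"az":0,"gripper":1},
  {"x":0,"y":0,"z":2,"ax":0,"ay":0,"az":0,"gripper":1},
])

```text
clock: 6.13
position: [0.5553, 0.0732, 0.1197]
ee_rot: [0.757, 0.654, 0.0, 0.0]
ft_force: [-0.5, 0.1, -2.0]
grip_width: 0.41
grasp_force: 50.3
```

apply_moves([
  {"x":0,"y":0,"z":2,"ax":0,"ay":0,"az":0,"gripper":1},
  {"x":0,"y":0,"z":2,"ax":0,"ay":0,"az":0,"gripper":1},
  {"x":0,"y":0,"z":0,"ax":0,"ay":0,"az":0,"gripper":1},
])

```text
clock: 6.38
position: [0.5548, 0.0731, 0.1151]
ee_rot: [0.756, 0.654, -0.0, -0.0]
ft_force: [-0.7, 0.5, -2.2]
grip_width: 0.413
grasp_force: 50.3
```

apply_moves([
  {"x":0,"y":0,"z":2,"ax":0,"ay":0,"az":0,"gripper":1},
  {"x":0,"y":0,"z":2,"ax":0,"ay":0,"az":0,"gripper":1},
  {"x":0,"y":0,"z":0,"ax":0,"ay":0,"az":0,"gripper":1},
])

```text
clock: 6.63
position: [0.555, 0.0732, 0.1112]
ee_rot: [0.756, 0.654, -0.0, -0.0]
ft_force: [0.3, -0.3, -2.4]
grip_width: 0.408
grasp_force: 50.3
```

apply_moves([
  {"x":0,"y":0,"z":4,"ax":0,"ay":0,"az":0,"gripper":1},
  {"x":0,"y":0,"z":4,"ax":0,"ay":0,"az":0,"gripper":1},
  {"x":0,"y":0,"z":0,"ax":0,"ay":0,"az":0,"gripper":1},
])

```text
clock: 6.88
position: [0.5547, 0.073, 0.1027]
ee_rot: [0.756, 0.654, -0.001, -0.0]
ft_force: [-0.5, -0.2, -2.1]
grip_width: 0.408
grasp_force: 50.3
```

apply_moves([
  {"x":0,"y":0,"z":5,"ax":0,"ay":0,"az":0,"gripper":1},
  {"x":0,"y":0,"z":5,"ax":0,"ay":0,"az":0,"gripper":1},
  {"x":0,"y":0,"z":0,"ax":0,"ay":0,"az":0,"gripper":1},
])

```text
clock: 7.13
position: [0.5545, 0.073, 0.0925]
ee_rot: [0.757, 0.654, -0.001, -0.0]
ft_force: [-0.9, 0.2, -2.5]
grip_width: 0.414
grasp_force: 50.3
```

apply_moves([
  {"x":0,"y":0,"z":5,"ax":0,"ay":0,"az":0,"gripper":1},
  {"x":0,"y":0,"z":5,"ax":0,"ay":0,"az":0,"gripper":1},
  {"x":0,"y":0,"z":0,"ax":0,"ay":0,"az":0,"gripper":1},
])

```text
clock: 7.38
position: [0.5546, 0.073, 0.0825]
ee_rot: [0.756, 0.654, -0.001, -0.0]
ft_force: [0.7, -0.3, -2.7]
grip_width: 0.411
grasp_force: 50.4
```

```bash
python3 - <<'E'
from h import *
c=camera("side"); pickle.dump(c,open("s4.pkl","wb"))
p=get_obs()["position"]; print(p,get_obs()["ft_force"],get_obs()["torque"])
cv2.imwrite("pics/s4.png",cv2.resize(c["color"][170:240,290:360,::-1],None,fx=8.5,fy=8.5,interpolation=cv2.INTER_CUBIC))
E
```

```text
[0.55473942 0.07310853 0.08301676] [ 0.15270039  0.66350553 -1.33657367] [-0.04698983  0.01100094  0.05736422]
```

View pics/s4.png

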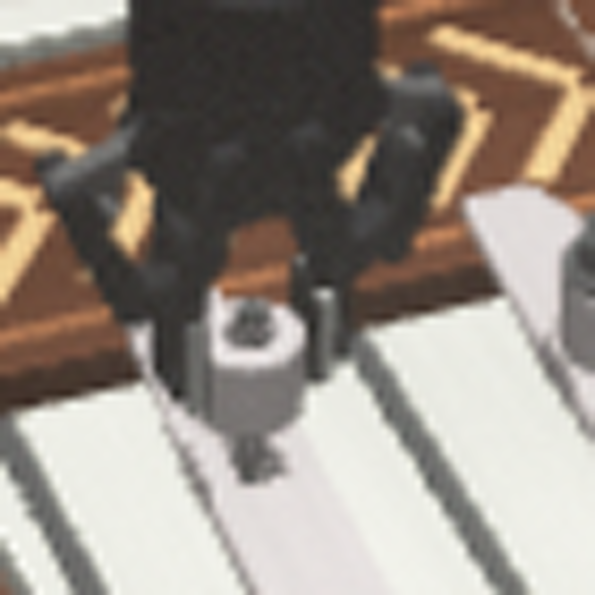

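The stud tip now shows through the bore at about (250,322), so the sleeve is threaded. I'll lower it to the strap.

apply_moves([
  {"x":0,"y":0,"z":6,"ax":0,"ay":0,"az":0,"gripper":1},
  {"x":0,"y":0,"z":6,"ax":0,"ay":0,"az":0,"gripper":1},
  {"x":0,"y":0,"z":5,"ax":0,"ay":0,"az":0,"gripper":1},
  {"x":0,"y":0,"z":0,"ax":0,"ay":0,"az":0,"gripper":1},
  {"x":0,"y":0,"z":0,"ax":0,"ay":0,"az":0,"gripper":1},
])

```text
clock: 7.85
position: [0.5549, 0.0732, 0.0662]
ee_rot: [0.756, 0.654, -0.0, -0.0]
ft_force: [0.0, -0.4, -1.4]
grip_width: 0.413
grasp_force: 50.4
```

apply_moves([
  {"x":0,"y":0,"z":1,"ax":0,"ay":0,"az":0,"gripper":1},
  {"x":0,"y":0,"z":1,"ax":0,"ay":0,"az":0,"gripper":1},
  {"x":0,"y":0,"z":0,"ax":0,"ay":0,"az":0,"gripper":1},
])

```text
clock: 8.1
position: [0.5554, 0.0732, 0.0649]
ee_rot: [0.756, 0.654, 0.0, 0.0]
ft_force: [0.5, 0.2, -0.2]
grip_width: 0.408
grasp_force: 50.5
```

apply_moves([
  {"x":0,"y":0,"z":1,"ax":0,"ay":0,"az":0,"gripper":1},
  {"x":0,"y":0,"z":0,"ax":0,"ay":0,"az":0,"gripper":1},
  {"x":0,"y":0,"z":0,"ax":0,"ay":0,"az":0,"gripper":1},
])

```text
clock: 8.35
position: [0.5555, 0.073, 0.0644]
ee_rot: [0.757, 0.654, 0.0, 0.0]
ft_force: [-2.8, -1.5, 5.5]
grip_width: 0.411
grasp_force: 51.0
```

apply_moves([
  {"x":0,"y":0,"z":-0.5,"ax":0,"ay":0,"az":0,"gripper":0.45},
  {"x":0,"y":0,"z":0,"ax":0,"ay":0,"az":0,"gripper":0.3},
  {"x":0,"y":0,"z":0,"ax":0,"ay":0,"az":0,"gripper":0.3},
  {"x":0,"y":0,"z":0,"ax":0,"ay":0,"az":0,"gripper":0.2},
  {"x":0,"y":0,"z":0,"ax":0,"ay":0,"az":0,"gripper":0.2},
])

```text
clock: 8.77
position: [0.5551, 0.0732, 0.0641]
ee_rot: [0.756, 0.654, -0.0, 0.0]
ft_force: [0.1, -0.2, 0.2]
grip_width: 0.802
grasp_force: 0.0
```

apply_moves([
  {"x":0,"y":0,"z":-8,"ax":0,"ay":0,"az":0,"gripper":0.2},
  {"x":0,"y":0,"z":-20,"ax":0,"ay":0,"az":0,"gripper":0.2},
  {"x":0,"y":0,"z":-30,"ax":0,"ay":0,"az":0,"gripper":0},
  {"x":0,"y":0,"z":-35,"ax":0,"ay":0,"az":0,"gripper":0},
  {"x":0,"y":0,"z":-30,"ax":0,"ay":0,"az":0,"gripper":0},
])

```text
clock: 9.18
position: [0.5551, 0.0735, 0.1897]
ee_rot: [0.756, 0.654, 0.0, 0.0]
ft_force: [1.0, 0.7, -0.8]
grip_width: 0.999
grasp_force: 0.0
```

```bash
python3 - <<'E'
from h import *
c=camera("side"); pickle.dump(c,open("s5.pkl","wb")); g=c["color"].mean(2).astype(int)
print(get_obs()["grip_width"])
for v in range(200,232): print(v,*g[v,308:332])
go(.5,-.269,.18,.037)
E
```

```text
0.9957485733400637
200 93 123 143 112 93 112 134 140 124 86 88 84 85 88 85 90 88 102 109 121 131 135 136 125
201 208 209 210 195 133 85 89 95 93 87 88 87 94 108 112 120 132 136 134 114 121 110 104 100
202 219 222 223 220 205 161 89 93 101 109 110 125 127 132 120 119 117 104 104 93 90 93 89 89
203 220 221 222 224 220 209 169 143 127 132 122 116 118 103 97 96 94 89 88 91 92 92 89 91
204 220 222 222 222 222 219 215 197 107 101 99 94 94 88 92 90 92 89 95 94 95 95 91 73
205 222 221 222 223 223 222 222 211 138 89 97 104 98 98 91 91 93 94 80 71 69 70 69 63
206 221 219 222 222 223 222 221 219 202 131 101 108 105 92 79 70 68 70 65 62 62 61 61 65
207 222 221 222 222 222 221 221 222 216 161 81 86 84 74 64 63 63 62 64 63 61 64 65 64
208 223 220 221 221 222 223 221 223 215 169 91 104 99 121 64 65 63 64 64 64 62 61 63 63
209 221 223 222 221 223 222 222 222 215 173 106 94 112 86 65 63 63 63 64 69 95 100 86 103
210 221 221 222 221 219 220 221 221 213 152 114 107 83 90 86 73 103 134 159 219 222 208 117 110
211 220 221 222 223 222 221 223 223 219 154 88 87 78 114 188 207 215 223 226 234 234 225 149 11
[... 1395 characters left out ...]
6 236 236 234 220 162 142 186 202 174 139 133 117 122 146 174 213 216 222 226 224 227 236 237 237
227 236 237 236 228 171 117 153 220 216 210 211 209 210 217 220 224 223 224 225 226 226 233 237 238
228 235 236 237 235 222 161 145 223 222 223 222 222 223 225 225 225 224 224 223 227 225 228 234 238
229 237 235 236 237 232 195 140 208 222 223 223 221 222 224 225 225 225 224 224 225 227 226 230 239
230 237 236 235 236 236 224 173 188 220 222 224 223 222 222 225 226 226 226 225 225 227 226 227 234
231 237 236 234 236 238 235 222 161 207 221 224 223 222 222 225 226 227 225 225 224 225 227 227 230
turn [ 0.33 -0.43 79.6 ] then shift [-70.3 340.9  15.8] | shift in present axes [-348.    -7.8   15.1]
```

```bash
cat >> h.py <<'E'
def wedgefit(c,init,box):
    from scipy.optimize import minimize
    u0,v0,u1,v1=box; im=c["color"][v0:v1,u0:u1].astype(float)
    m=np.clip((im[...,1]-75)/110,0,1)
    V=np.array([[x,y,z] for x in(-.017,.017) for y,z in((.065,0),(.065,.004),(-.065,0),(-.065,.0388))])
    def f(p):
        C,S=np.cos(p[2]),np.sin(p[2]); W=V@np.array([[C,-S,0],[S,C,0],[0,0,1]]).T+[p[0],p[1],0]
        q=(px(c,W)-[u0,v0]+.5)*8-.5; M=np.zeros(((v1-v0)*8,(u1-u0)*8),np.uint8)
        cv2.fillConvexPoly(M,np.round(cv2.convexHull(q.astype(np.float32))*16).astype(np.int32),255,shift=4)
        return np.abs(cv2.resize(M,(u1-u0,v1-v0),interpolation=cv2.INTER_AREA)/255-m).sum()
    S=np.array(init)+np.array([[0,0,0],[.006,0,0],[0,.006,0],[0,0,.05]])
    r=minimize(f,init,method="Nelder-Mead",options=dict(initial_simplex=S,xatol=1e-5,fatol=1e-3)); return r.x,r.fun,m.sum()
E
python3 - <<'E'
from h import *
c=pickle.load(open("top0.pkl","rb"))
print(c["color"][230,402],c["color"][230,420])
x,f,n=wedgefit(c,[.538,-.27,-1.534],(388,200,416,256)); print(x,f,n)
yaw=x[2]+np.pi/2; d=np.array([np.cos(yaw),np.sin(yaw)]); print("yaw",yaw)
g=x[:2]-d*.045; print("grasp",g); go(g[0],g[1],.16,yaw)
E
```

```text
[243 216 132] [121  72  45]
[ 0.53723372 -0.27213794 -1.50390201] 47.671657754010695 610.0181818181818
yaw 0.06689431970874615
grasp [ 0.49233436 -0.27514594]
turn [ 0.33 -0.42 77.89] then shift [-88.5 344.3  35.8] | shift in present axes [-355.2  -14.7   35. ]
```

apply_moves([
  {"x":-25,"y":-1,"z":0,"ax":0,"ay":0,"az":0,"gripper":0},
  {"x":-35,"y":-2,"z":0,"ax":0,"ay":0,"az":0,"gripper":0},
  {"x":-35,"y":-2,"z":0,"ax":0,"ay":0,"az":0,"gripper":0},
  {"x":-35,"y":-2,"z":0,"ax":0,"ay":0,"az":0,"gripper":0},
  {"x":-35,"y":-2,"z":0,"ax":0,"ay":0,"az":0,"gripper":0},
])

```text
clock: 9.65
position: [0.5219, -0.0902, 0.1878]
ee_rot: [0.756, 0.654, 0.0, 0.0]
ft_force: [0.6, -0.1, 0.1]
grip_width: 1.001
grasp_force: 0.0
```

apply_moves([
  {"x":-35,"y":-1,"z":0,"ax":0,"ay":0,"az":0,"gripper":0},
  {"x":-35,"y":-1,"z":0,"ax":0,"ay":0,"az":0,"gripper":0},
  {"x":-35,"y":-1,"z":0,"ax":0,"ay":0,"az":0,"gripper":0},
  {"x":-35,"y":-1,"z":0,"ax":0,"ay":0,"az":0,"gripper":0},
  {"x":-35,"y":-1,"z":0,"ax":0,"ay":0,"az":0,"gripper":0},
])

```text
clock: 10.07
position: [0.4916, -0.2628, 0.1878]
ee_rot: [0.756, 0.654, 0.0, 0.0]
ft_force: [1.5, 0.3, -1.8]
grip_width: 1.001
grasp_force: 0.0
```

apply_moves([
  {"x":-15,"y":0,"z":0,"ax":0,"ay":0,"az":6,"gripper":0},
  {"x":0,"y":0,"z":0,"ax":0,"ay":0,"az":7,"gripper":0},
  {"x":0,"y":0,"z":0,"ax":0,"ay":0,"az":7,"gripper":0},
  {"x":0,"y":0,"z":0,"ax":0,"ay":0,"az":7,"gripper":0},
  {"x":0,"y":0,"z":0,"ax":0,"ay":0,"az":7,"gripper":0},
])

```text
clock: 10.48
position: [0.49, -0.276, 0.1875]
ee_rot: [0.916, 0.401, 0.0, 0.0]
ft_force: [-0.3, 0.3, -0.6]
grip_width: 1.001
grasp_force: 0.0
```

apply_moves([
  {"x":0,"y":0,"z":0,"ax":0,"ay":0,"az":7,"gripper":0},
  {"x":0,"y":0,"z":0,"ax":0,"ay":0,"az":7,"gripper":0},
  {"x":0,"y":0,"z":0,"ax":0,"ay":0,"az":7,"gripper":0},
  {"x":0,"y":0,"z":0,"ax":0,"ay":0,"az":7,"gripper":0},
  {"x":0,"y":0,"z":0,"ax":0,"ay":0,"az":7,"gripper":0},
])

```text
clock: 10.9
position: [0.4901, -0.2759, 0.1876]
ee_rot: [0.994, 0.108, 0.0, 0.0]
ft_force: [0.9, 0.3, 0.6]
grip_width: 0.998
grasp_force: 0.0
```

apply_moves([
  {"x":0,"y":0,"z":0,"ax":0,"ay":0,"az":7,"gripper":0},
  {"x":0,"y":0,"z":0,"ax":0,"ay":0,"az":2,"gripper":0},
  {"x":0,"y":0,"z":20,"ax":0,"ay":0,"az":0,"gripper":0},
  {"x":0,"y":0,"z":0,"ax":0,"ay":0,"az":0,"gripper":0},
  {"x":0,"y":0,"z":0,"ax":0,"ay":0,"az":0,"gripper":0},
])

```text
clock: 11.32
position: [0.4895, -0.2757, 0.1668]
ee_rot: [0.999, 0.033, -0.001, -0.0]
ft_force: [0.1, -0.2, 0.2]
grip_width: 1.0
grasp_force: 0.0
```

```bash
python3 - <<'E'
from h import *
c=camera("side"); s=c
# wedge fit in side view now, brightness box
P=px(c,[[.602,-.268,.0],[.475,-.274,.0388],[.475,-.29,0],[.603,-.287,0]]); print(P)
go(.4923,-.2751,.015,.055); print(get_obs()["joint_pos"].round(2))
E
```

```text
[[407.301365   309.46054292]
 [366.03910007 320.45871572]
 [368.8703713  335.84713589]
 [412.28071762 314.40026043]]
turn [-0.02  0.02  0.57] then shift [  2.4  -0.7 152.6] | shift in present axes [  2.5  -0.6 152.6]
[ 0.68  0.27 -0.29  1.71  0.08  1.17 -1.14]
```

apply_moves([
  {"x":2.5,"y":-0.5,"z":30,"ax":0,"ay":0,"az":0.5,"gripper":0},
  {"x":0,"y":0,"z":36,"ax":0,"ay":0,"az":0,"gripper":0},
  {"x":0,"y":0,"z":36,"ax":0,"ay":0,"az":0,"gripper":0},
  {"x":0,"y":0,"z":30,"ax":0,"ay":0,"az":0,"gripper":0},
  {"x":0,"y":0,"z":14,"ax":0,"ay":0,"az":0,"gripper":0},
])

```text
clock: 11.78
position: [0.4909, -0.2747, 0.0182]
ee_rot: [1.0, 0.028, -0.002, -0.001]
ft_force: [-1.4, 1.1, -0.6]
grip_width: 0.998
grasp_force: 0.0
```

apply_moves([
  {"x":0,"y":0,"z":5,"ax":0,"ay":0,"az":0,"gripper":0},
  {"x":0,"y":0,"z":0,"ax":0,"ay":0,"az":0,"gripper":0.3},
  {"x":0,"y":0,"z":0,"ax":0,"ay":0,"az":0,"gripper":1},
  {"x":0,"y":0,"z":0,"ax":0,"ay":0,"az":0,"gripper":1},
  {"x":0,"y":0,"z":0,"ax":0,"ay":0,"az":0,"gripper":1},
], newtons=60)

```text
clock: 12.2
position: [0.4934, -0.276, 0.0179]
ee_rot: [1.0, 0.028, 0.001, 0.001]
ft_force: [-0.3, 1.0, -0.1]
grip_width: 0.456
grasp_force: 0.5
```

apply_moves([
  {"x":0,"y":0,"z":0,"ax":0,"ay":0,"az":0,"gripper":1},
  {"x":0,"y":0,"z":0,"ax":0,"ay":0,"az":0,"gripper":1},
  {"x":0,"y":0,"z":0,"ax":0,"ay":0,"az":0,"gripper":1},
  {"x":0,"y":0,"z":0,"ax":0,"ay":0,"az":0,"gripper":1},
  {"x":0,"y":0,"z":0,"ax":0,"ay":0,"az":0,"gripper":1},
])

```text
clock: 12.62
position: [0.4936, -0.276, 0.018]
ee_rot: [1.0, 0.028, 0.001, 0.001]
ft_force: [-0.0, 0.6, 5.9]
grip_width: 0.385
grasp_force: 59.9
```

```bash
python3 - <<'E'
from h import *
o=get_obs(); print(o["position"],o["ee_rot"],o["grip_width"]*85,o["ft_force"])
c=camera("top"); pickle.dump(c,open("t3.pkl","wb"))
m=c["color"][195:262,380:420,1].astype(int)
for v in range(0,66,3): print(195+v,*m[v,2:36])
E
```

```text
[ 0.49355348 -0.2759904   0.0180062 ] [9.99613344e-01 2.77676598e-02 1.23186624e-03 7.75518400e-04] 32.71691144021003 [-0.02430544  0.58770568  5.90922017]
195 68 63 68 68 65 69 67 69 69 67 74 67 67 63 65 64 63 66 68 65 64 65 72 66 67 64 65 68 65 70 61 65 61 68
198 70 68 68 71 69 67 68 69 74 71 70 68 68 69 71 63 70 70 70 64 69 66 72 71 68 69 65 75 98 127 142 128 110 94
201 76 71 73 73 72 75 73 63 68 67 71 77 73 77 74 71 73 72 75 72 70 69 72 77 72 78 94 118 148 164 171 155 137 145
204 73 73 76 71 71 70 72 75 73 75 72 71 69 73 70 69 70 71 70 71 70 73 76 70 73 89 123 147 168 183 171 145 149 169
207 73 70 67 70 71 74 70 69 72 69 68 94 138 168 175 185 187 194 198 200 199 199 193 156 126 130 151 170 180 177 158 142 165 177
210 69 68 68 69 71 69 71 69 74 70 68 92 138 174 191 194 198 204 205 206 204 189 145 107 116 140 163 178 177 158 143 158 178 182
213 68 77 72 74 73 75 74 73 66 68 68 86 130 177 194 205 202 203 205 202 176 128 95 122 153 173 183 182 169 152 154 178 179 171
216 70 74 74 72 74 74 70 74 68 72 67 77 118 173 196 204 204 205 201 173 127 104 140 155 159 175 182 168 141 147 171 18
[... 1090 characters left out ...]
 135 138 143 150 153 156 160 159 162 165 166 168 175 171 173 174
246 75 74 76 76 74 74 68 70 63 65 67 75 93 112 122 119 124 131 141 144 149 149 156 159 158 160 165 167 169 166 173 174 173 175
249 76 77 77 74 73 77 77 76 75 81 78 77 81 91 111 125 131 141 140 145 153 153 156 161 166 165 166 169 169 170 174 173 174 175
252 73 70 71 73 71 71 74 74 73 71 75 72 83 101 121 134 136 143 148 153 150 158 157 162 164 168 167 172 173 173 174 174 174 176
255 70 78 72 78 77 77 77 74 77 75 74 83 102 117 128 132 143 144 148 155 158 156 160 163 165 167 165 174 170 172 172 179 172 174
258 72 74 78 74 74 74 74 72 73 75 81 97 113 124 133 140 146 144 149 153 158 160 165 164 165 171 170 173 173 175 176 176 180 175
```

apply_moves([
  {"x":0,"y":0,"z":-15,"ax":0,"ay":0,"az":0,"gripper":1},
  {"x":0,"y":0,"z":-30,"ax":0,"ay":0,"az":0,"gripper":1},
  {"x":0,"y":0,"z":-30,"ax":0,"ay":0,"az":0,"gripper":1},
  {"x":0,"y":0,"z":-25,"ax":0,"ay":0,"az":-5,"gripper":1},
  {"x":0,"y":0,"z":0,"ax":0,"ay":0,"az":-7,"gripper":1},
])

```text
clock: 13.08
position: [0.4953, -0.2767, 0.1226]
ee_rot: [0.991, 0.134, 0.004, 0.003]
ft_force: [1.6, -0.8, 0.0]
grip_width: 0.385
grasp_force: 59.1
```

apply_moves([
  {"x":0,"y":0,"z":0,"ax":0,"ay":0,"az":-7,"gripper":1},
  {"x":0,"y":0,"z":0,"ax":0,"ay":0,"az":-7,"gripper":1},
  {"x":0,"y":0,"z":0,"ax":0,"ay":0,"az":-7,"gripper":1},
  {"x":0,"y":0,"z":0,"ax":0,"ay":0,"az":-7,"gripper":1},
  {"x":0,"y":0,"z":0,"ax":0,"ay":0,"az":-7,"gripper":1},
])

```text
clock: 13.5
position: [0.4926, -0.2756, 0.117]
ee_rot: [0.904, 0.427, 0.0, 0.001]
ft_force: [-0.7, -0.1, -1.0]
grip_width: 0.386
grasp_force: 59.1
```

apply_moves([
  {"x":0,"y":0,"z":0,"ax":0,"ay":0,"az":-7,"gripper":1},
  {"x":0,"y":0,"z":0,"ax":0,"ay":0,"az":-7,"gripper":1},
  {"x":0,"y":0,"z":0,"ax":0,"ay":0,"az":-7,"gripper":1},
  {"x":0,"y":0,"z":0,"ax":0,"ay":0,"az":-7,"gripper":1},
  {"x":0,"y":0,"z":0,"ax":0,"ay":0,"az":-3.6,"gripper":1},
])

```text
clock: 13.92
position: [0.4926, -0.2756, 0.117]
ee_rot: [0.754, 0.657, 0.0, 0.001]
ft_force: [0.1, -0.0, 0.0]
grip_width: 0.386
grasp_force: 59.1
```

apply_moves([
  {"x":0,"y":0,"z":0,"ax":0,"ay":0,"az":0,"gripper":1},
  {"x":0,"y":0,"z":0,"ax":0,"ay":0,"az":0,"gripper":1},
  {"x":0,"y":0,"z":0,"ax":0,"ay":0,"az":0,"gripper":1},
])

```text
clock: 14.17
position: [0.4925, -0.2756, 0.1166]
ee_rot: [0.757, 0.654, -0.0, 0.0]
ft_force: [0.6, -0.5, -0.7]
grip_width: 0.39
grasp_force: 59.2
```

```bash
python3 - <<'E'
from h import *
o=get_obs(); print(o["position"],o["grip_width"])
go(.5221,-.148,.045,1.428)
E
```

```text
[ 0.49249085 -0.27555893  0.11658827] 0.3900299972177749
turn [ 0.03  0.02 -0.18] then shift [130.5  11.2  71.6] | shift in present axes [130.5  10.7  71.5]
```

apply_moves([
  {"x":20,"y":2,"z":0,"ax":0,"ay":0,"az":-0.2,"gripper":1},
  {"x":30,"y":3,"z":0,"ax":0,"ay":0,"az":0,"gripper":1},
  {"x":30,"y":3,"z":20,"ax":0,"ay":0,"az":0,"gripper":1},
  {"x":30,"y":3,"z":25,"ax":0,"ay":0,"az":0,"gripper":1},
  {"x":15,"y":0,"z":20,"ax":0,"ay":0,"az":0,"gripper":1},
])

```text
clock: 14.58
position: [0.5218, -0.149, 0.0507]
ee_rot: [0.754, 0.657, 0.001, 0.0]
ft_force: [0.6, 0.5, -1.5]
grip_width: 0.386
grasp_force: 59.2
```

apply_moves([
  {"x":0,"y":0,"z":5,"ax":0,"ay":0,"az":0,"gripper":1},
  {"x":0,"y":0,"z":0,"ax":0,"ay":0,"az":0,"gripper":1},
  {"x":0,"y":0,"z":0,"ax":0,"ay":0,"az":0,"gripper":1},
  {"x":0,"y":0,"z":0,"ax":0,"ay":0,"az":0,"gripper":1},
  {"x":0,"y":0,"z":0,"ax":0,"ay":0,"az":0,"gripper":1},
])

```text
clock: 15.0
position: [0.5214, -0.1546, 0.0473]
ee_rot: [0.755, 0.655, 0.0, 0.001]
ft_force: [-0.7, 0.0, -1.2]
grip_width: 0.391
grasp_force: 59.3
```

```bash
python3 - <<'E'
from h import *
o=get_obs(); print(o["position"],o["ft_force"])
go(.5221,-.148,.038,1.428)
c=camera("top"); pickle.dump(c,open("t4.pkl","wb"))
p=o["position"]; Rt=R.from_quat(o["ee_rot"]); 
T=[p+Rt.apply([.1095,y,.014]) for y in(-.017,.017)]; print("pred tip px",px(c,T))
B=c["color"][...,2].astype(int); print(*range(306,340))
for v in range(210,236): print(v,*B[v,306:340])
E
```

```text
[ 0.52135967 -0.15463044  0.04730125] [-0.71903171  0.04455136 -1.1793861 ]
turn [0.1  0.05 0.04] then shift [ 6.7 -0.2  9.3] | shift in present axes [ 6.7 -0.2  9.3]
pred tip px [[322.75104802 229.79035869]
 [324.74623695 218.27193714]]
306 307 308 309 310 311 312 313 314 315 316 317 318 319 320 321 322 323 324 325 326 327 328 329 330 331 332 333 334 335 336 337 338 339
210 236 236 237 236 235 236 235 235 236 236 235 235 235 234 234 236 236 235 233 233 234 235 234 236 235 236 236 236 236 236 236 237 236 236
211 237 237 236 237 237 235 236 236 236 235 236 236 235 235 235 236 235 236 235 236 234 233 234 232 233 235 233 234 234 235 234 235 236 236
212 237 237 237 238 237 237 235 237 235 234 235 236 234 234 234 235 235 235 234 234 235 235 234 234 234 234 234 234 235 235 234 234 234 234
213 236 236 236 236 237 237 235 236 237 235 235 234 234 235 234 234 234 234 233 234 233 234 235 233 235 234 235 235 234 235 235 234 234 233
214 234 234 234 235 235 235 235 236 236 234 235 235 236 233 234 233 235 233 235 234 233 233 234 233 233 233 234 235 234 234 235 234 235 234
215 227 231 230 229 230 23
[... 2213 characters left out ...]

231 236 236 237 236 235 236 237 236 235 235 232 230 233 234 236 234 231 212 172 152 148 137 136 132 128 128 126 125 125 125 128 128 130 131
232 235 234 237 236 235 235 236 236 235 236 236 235 235 236 235 235 236 230 221 216 203 188 184 178 176 165 155 149 138 136 135 130 131 132
233 236 235 236 236 235 234 236 235 235 237 236 235 235 236 235 234 236 235 233 232 233 230 228 231 225 218 211 200 185 181 180 171 164 156
234 235 235 236 235 236 235 235 235 236 236 236 235 236 235 236 237 236 237 237 236 236 236 236 238 238 234 235 231 229 229 228 226 217 210
235 235 234 235 235 234 236 234 236 234 235 236 235 237 237 237 236 237 237 237 237 237 236 237 238 235 237 238 236 238 237 237 237 236 235
```

```bash
cat > e.py <<'E'
from h import *
def cross(B,cols,v0,v1,th,down):
    out=[]
    for u in cols:
        col=B[v0:v1,u].astype(float); k=[i for i in range(len(col)-1) if (col[i]>=th>col[i+1] if down else col[i]<th<=col[i+1])]
        if k: i=k[0] if down else k[-1]; out.append((u,v0+i+(th-col[i])/(col[i+1]-col[i])))
    return np.array(out)
def lineworld(c,pts,z):
    W=np.array([ray(c,u,v,z)[:2] for u,v in pts]); k=np.polyfit(W[:,1],W[:,0],1); return np.arctan(k[0]),np.polyval(k,0.0),W
E
python3 - <<'E'
from e import *
c=pickle.load(open("t4.pkl","rb")); B=c["color"][...,2]; o=get_obs(); zb=.029
lo=cross(B,range(327,346),224,242,182,False); up=cross(B,range(327,346),214,228,182,True)
print(lo[:,1].round(1),up[:,1].round(1))
print("lower edge (z bottom): slope,x@y0",lineworld(c,lo,zb)[:2])
W=np.array([ray(c,u,v,zb+.005+(u-324)*.0028*.268)[:2] for u,v in up]); k=np.polyfit(W[:,1],W[:,0],1); print("upper",np.arctan(k[0]),k[1])
c0=pickle.load(open("top0.pkl","rb")); B0=c0["color"][...,2].astype(float)
# slot under strap beyond heel, centroid of dark
pts=[]
for u in range(322,354):
    r=np.arange(218,236); w=np.clip(215-B0[218:236,u],0,None); pts.append((u,(r*w).sum()/w.sum()))
print("slot",lineworld(c0,pts,.02)[:2])
# strap edges near heel/whole (threshold on saturation-less: strap ~225 vs pallet 235)
print("stud in v", .5553-.0733*np.tan(.1435))
E
```

```text
[231.9 232.  232.1 232.1 232.3 232.5 232.6 232.9 233.  233.  233.2 233.3
 233.5 233.7 234.  234.  234.1 234.2 234.3] [220.4 220.5 220.6 220.7 220.7 220.8 220.9 221.  221.2 221.2 221.4 221.5
 221.7 221.9 221.9 221.9 222.  222.2 222.2]
lower edge (z bottom): slope,x@y0 (np.float64(0.11538941274454291), np.float64(0.5217358412390617))
upper 0.12310987841175582 0.5541449479535191
slot (np.float64(0.15994454679030623), np.float64(0.5428831499839423))
stud in v 0.5447086500918366
```

apply_moves([
  {"x":4,"y":-1,"z":0,"ax":0,"ay":0,"az":1.8,"gripper":1},
  {"x":0,"y":0,"z":3,"ax":0,"ay":0,"az":0,"gripper":1},
  {"x":0,"y":0,"z":3,"ax":0,"ay":0,"az":0,"gripper":1},
  {"x":0,"y":0,"z":1,"ax":0,"ay":0,"az":0,"gripper":1},
  {"x":0,"y":0,"z":0,"ax":0,"ay":0,"az":0,"gripper":1},
])

```text
clock: 15.47
position: [0.5201, -0.1494, 0.0388]
ee_rot: [0.765, 0.644, -0.0, -0.0]
ft_force: [-0.1, 0.4, -1.1]
grip_width: 0.389
grasp_force: 59.3
```

apply_moves([
  {"x":0,"y":0,"z":1,"ax":0,"ay":0,"az":0,"gripper":1},
  {"x":0,"y":0,"z":0,"ax":0,"ay":0,"az":0,"gripper":1},
  {"x":0,"y":0,"z":0,"ax":0,"ay":0,"az":0,"gripper":1},
])

```text
clock: 15.72
position: [0.5205, -0.1492, 0.0382]
ee_rot: [0.765, 0.644, 0.0, 0.0]
ft_force: [-0.3, -0.4, -1.3]
grip_width: 0.384
grasp_force: 59.4
```

apply_moves([
  {"x":0,"y":0,"z":1,"ax":0,"ay":0,"az":0,"gripper":1},
  {"x":0,"y":0,"z":0,"ax":0,"ay":0,"az":0,"gripper":1},
  {"x":0,"y":0,"z":0,"ax":0,"ay":0,"az":0,"gripper":1},
])

```text
clock: 15.97
position: [0.5205, -0.1492, 0.038]
ee_rot: [0.765, 0.644, -0.0, 0.0]
ft_force: [-4.5, 0.8, 8.3]
grip_width: 0.391
grasp_force: 60.5
```

```bash
python3 - <<'E'
from e import *
c=camera("top"); pickle.dump(c,open("t5.pkl","wb")); B=c["color"][...,2]
lo=cross(B,range(326,345),224,242,182,False); up=cross(B,range(326,345),214,228,182,True)
print("lower",lineworld(c,lo,.02)[:2])
W=np.array([ray(c,u,v,.025+(u-322)*.0028*.268)[:2] for u,v in up]); k=np.polyfit(W[:,1],W[:,0],1); print("upper",np.arctan(k[0]),k[1])
for v in range(220,230,2): print(v,*B[v,312:332])
print("tip y for col 321,322,323",[ray(c,u,225,.023)[1].round(4) for u in(321,322,323)],"heel end y for 318.5",ray(c,318.5,222.5,.032))
E
```

```text
lower (np.float64(0.141531204910885), np.float64(0.5245888700209465))
upper 0.1537454715086634 0.5571849937881375
220 223 223 223 222 223 220 224 229 233 236 233 215 189 185 193 202 209 214 220 228
222 225 224 221 222 221 221 221 223 225 226 211 171 137 127 129 135 138 135 135 134
224 222 223 221 222 222 220 207 165 131 128 133 131 132 128 126 131 130 134 132 131
226 223 224 224 222 222 218 208 184 169 148 131 125 129 131 131 135 130 132 131 131
228 221 219 224 225 225 227 233 236 237 217 169 132 125 125 130 129 128 132 133 131
tip y for col 321,322,323 [np.float64(-0.0385), np.float64(-0.0413), np.float64(-0.0442)] heel end y for 318.5 [ 0.54108653 -0.03105326  0.032     ]
```

apply_moves([
  {"x":3,"y":1.8,"z":-0.5,"ax":0,"ay":0,"az":0,"gripper":1},
  {"x":5,"y":0,"z":0,"ax":0,"ay":0,"az":0,"gripper":1},
  {"x":5,"y":0,"z":0,"ax":0,"ay":0,"az":0,"gripper":1},
  {"x":5,"y":0,"z":0,"ax":0,"ay":0,"az":0,"gripper":1},
  {"x":0,"y":0,"z":0,"ax":0,"ay":0,"az":0,"gripper":1},
])

```text
clock: 16.43
position: [0.5257, -0.131, 0.038]
ee_rot: [0.765, 0.644, 0.0, 0.0]
ft_force: [0.9, -0.3, 5.5]
grip_width: 0.388
grasp_force: 59.7
```

apply_moves([
  {"x":4,"y":0,"z":0,"ax":0,"ay":0,"az":0,"gripper":1},
  {"x":4,"y":0,"z":0,"ax":0,"ay":0,"az":0,"gripper":1},
  {"x":0,"y":0,"z":0,"ax":0,"ay":0,"az":0,"gripper":1},
])

```text
clock: 16.68
position: [0.5268, -0.1247, 0.038]
ee_rot: [0.765, 0.644, -0.0, 0.001]
ft_force: [-0.2, -5.7, 5.9]
grip_width: 0.386
grasp_force: 59.8
```

apply_moves([
  {"x":4,"y":0,"z":0,"ax":0,"ay":0,"az":0,"gripper":1},
  {"x":4,"y":0,"z":0,"ax":0,"ay":0,"az":0,"gripper":1},
  {"x":4,"y":0,"z":0,"ax":0,"ay":0,"az":0,"gripper":1},
  {"x":0,"y":0,"z":0,"ax":0,"ay":0,"az":0,"gripper":1},
])

```text
clock: 17.02
position: [0.5288, -0.1132, 0.038]
ee_rot: [0.765, 0.644, -0.0, 0.001]
ft_force: [-0.4, -5.9, 5.2]
grip_width: 0.389
grasp_force: 59.8
```

```bash
python3 - <<'E'
from e import *
o=get_obs(); print(o["position"],o["ft_force"],o["torque"],o["ee_rot"])
E
```

```text
[ 0.52880879 -0.113179    0.03801999] [-0.40582675 -5.88730797  5.16536887] [-1.10674776  0.20757365 -0.10475062] [ 7.65296161e-01  6.43677497e-01 -4.82580092e-04  9.12336155e-04]
```

apply_moves([
  {"x":5,"y":0,"z":0,"ax":0,"ay":0,"az":0,"gripper":1},
  {"x":5,"y":0,"z":0,"ax":0,"ay":0,"az":0,"gripper":1},
  {"x":5,"y":-0.3,"z":0,"ax":0,"ay":0,"az":0,"gripper":1},
  {"x":0,"y":0,"z":0,"ax":0,"ay":0,"az":0,"gripper":1},
])

```text
clock: 17.35
position: [0.5311, -0.0978, 0.038]
ee_rot: [0.765, 0.644, -0.0, 0.001]
ft_force: [-0.9, -5.5, 4.8]
grip_width: 0.389
grasp_force: 59.7
```

apply_moves([
  {"x":5,"y":0,"z":0,"ax":0,"ay":0,"az":0,"gripper":1},
  {"x":5,"y":0,"z":0,"ax":0,"ay":0,"az":0,"gripper":1},
  {"x":4,"y":-0.3,"z":0,"ax":0,"ay":0,"az":0,"gripper":1},
  {"x":0,"y":0,"z":0,"ax":0,"ay":0,"az":0,"gripper":1},
])

```text
clock: 17.68
position: [0.5332, -0.0841, 0.038]
ee_rot: [0.765, 0.644, -0.0, 0.001]
ft_force: [0.1, -5.3, 4.5]
grip_width: 0.387
grasp_force: 59.8
```

```bash
python3 - <<'E'
from e import *
o=get_obs(); print(o["position"],o["ft_force"])
c=camera("top"); pickle.dump(c,open("t6.pkl","wb")); B=c["color"][...,2]
for v in range(214,232,2): print(v,*B[v,300:328])
c0=pickle.load(open("top0.pkl","rb"))["color"][...,2]
print("toe now/before")
for v in range(206,216,2): print(v,*B[v,244:260],"|",*c0[v,244:260])
s=camera("side"); pickle.dump(s,open("s6.pkl","wb")); s5=pickle.load(open("s5.pkl","rb"))
g=s["color"].mean(2).astype(int); g5=s5["color"].mean(2).astype(int)
print("side sleeve col 319 now/before"); print(*g[204:232,319]); print(*g5[204:232,319])
print(*g[222,306:334]); print(*g5[222,306:334])
E
```

```text
[ 0.53321533 -0.08410302  0.03802175] [ 0.06761011 -5.26254497  4.49090493]
214 237 238 237 236 238 235 237 236 237 236 236 237 236 235 236 235 235 237 236 238 231 181 136 138 169 183 176 158
216 235 234 236 236 236 237 237 237 235 237 235 236 235 235 233 235 233 233 230 233 226 186 135 128 163 189 183 165
218 237 237 236 237 236 237 235 236 235 235 234 235 233 234 233 234 231 210 174 156 152 128 105 115 156 185 186 165
220 238 237 235 237 236 237 236 235 236 235 234 234 232 234 234 233 227 192 147 136 140 132 111 112 151 175 176 163
222 236 236 235 234 235 235 234 236 233 235 236 233 234 233 234 233 221 174 140 125 128 124 120 112 137 163 168 158
224 238 238 238 238 236 236 237 235 236 235 235 232 234 234 235 228 197 153 133 134 132 136 133 113 124 146 148 142
226 224 226 230 234 233 232 235 235 238 238 237 239 237 238 236 226 184 144 130 131 132 135 130 122 117 132 134 128
228 236 234 232 231 228 230 230 225 224 220 222 226 233 237 234 216 174 138 129 125 126 125 131 121 113 123 122 122
230 236 235 235 236 236 236 235 237 236 236 235 238 235 234 230 228 226 229 222 218 206 195 186 
[... 437 characters left out ...]
 221 224 225 229 231 234 234 234 234 234 | 127 106 78 49 79 147 201 223 225 227 229 228 231 231 232 232
214 127 131 146 179 202 216 219 227 227 231 234 234 234 235 235 234 | 131 123 101 70 104 161 202 225 230 229 230 232 232 233 235 231
side sleeve col 319 now/before
97 103 106 82 104 91 103 83 103 94 159 216 218 142 116 119 118 118 115 117 120 208 222 221 221 223 225 223
94 104 108 86 104 94 107 87 105 94 105 113 95 209 226 187 131 118 118 122 119 116 117 209 222 221 223 223
235 235 233 228 169 114 138 164 114 116 114 115 117 115 118 116 114 115 133 194 223 227 226 131 57 54 54 52
235 235 234 228 176 171 172 134 113 118 117 118 117 118 120 117 120 118 117 137 208 235 236 236 236 235 234 234
```

apply_moves([
  {"x":4,"y":0,"z":0,"ax":0,"ay":0,"az":0,"gripper":1},
  {"x":5,"y":0,"z":0,"ax":0,"ay":0,"az":0,"gripper":1},
  {"x":5,"y":-0.3,"z":0,"ax":0,"ay":0,"az":0,"gripper":1},
  {"x":2,"y":0,"z":0,"ax":0,"ay":0,"az":0,"gripper":1},
  {"x":0,"y":0,"z":0,"ax":0,"ay":0,"az":0,"gripper":1},
])

```text
clock: 18.2
position: [0.5356, -0.0686, 0.038]
ee_rot: [0.765, 0.644, -0.0, 0.001]
ft_force: [-0.4, -6.3, 6.0]
grip_width: 0.388
grasp_force: 59.9
```

```bash
cat > m.py <<'E'
from e import *
o=get_obs(); print(o["position"],o["ft_force"],o["grip_width"])
c=camera("top"); B=c["color"][...,2].astype(float); c0=pickle.load(open("top0.pkl","rb")); B0=c0["color"][...,2].astype(float)
def cc(B,v,u0,u1,th,up=True):
    r=B[v,u0:u1]
    for i in range(len(r)-1):
        if (r[i]<th<=r[i+1]) if up else (r[i]>=th>r[i+1]): return u0+i+(th-r[i])/(r[i+1]-r[i])
    return np.nan
t=np.mean([cc(B,v,245,256,130) for v in(207,208,209,210)]); t0=np.mean([cc(B0,v,246,256,130) for v in(207,208,209,210)])
ty=[ray(k,u,208.5,.052)[1] for k,u in((c,t),(c0,t0))]; print("toe y now,before,slip",ty[0],ty[1],(ty[0]-ty[1])/.989*1e3)
h=[(cc(B,v,305,322,182,False),v) for v in range(219,228)]; print("heel end cols",np.round([a for a,_ in h],1))
H=np.array([ray(c,u,v,.052) for u,v in h]); print("heel end y",np.nanmedian(H[:,1]),"x",H[4,0])
s=camera("side"); pickle.dump(s,open("s7.pkl","wb")); g=s["color"].mean(2).astype(int); print("sleeve col319",*g[204:232,319])
tip=o["position"][1]+.1072; print("tip y",tip,"penetration past heel edge",(tip-np.nanmedian(H[:,1]))/.989*1e3-16)
E
python3 m.py
```

```text
[ 0.53558247 -0.06859222  0.03801307] [-0.35264066 -6.25148324  5.99722339] 0.3876876819868703
toe y now,before,slip 0.17378833281196396 0.16650741420090023 7.3618995056256065
heel end cols [315.7 316.1 316.3 316.3 316.2 316.2 316.2 316.2 316. ]
heel end y -0.024715765729388384 x 0.5360526822025639
sleeve col319 93 103 107 81 104 92 101 83 104 128 211 223 148 117 117 118 119 116 118 116 188 219 220 220 221 224 223 223
tip y 0.03860777751804623 penetration past heel edge 48.02784959295714
```

apply_moves([
  {"x":2,"y":0,"z":0,"ax":0,"ay":0,"az":0,"gripper":1},
  {"x":2.5,"y":0,"z":0,"ax":0,"ay":0,"az":0,"gripper":1},
  {"x":0,"y":0,"z":0,"ax":0,"ay":0,"az":0,"gripper":1},
  {"x":0,"y":0,"z":0,"ax":0,"ay":0,"az":0,"gripper":1},
])

```text
clock: 18.63
position: [0.5363, -0.0647, 0.038]
ee_rot: [0.765, 0.644, -0.001, 0.001]
ft_force: [-0.2, -7.1, 6.6]
grip_width: 0.389
grasp_force: 60.0
```

```bash
python3 m.py; python3 - <<'E'
from e import *
s=pickle.load(open("s7.pkl","rb")); g=s["color"].mean(2).astype(int)
# strap region in side view: print projected expectations of level strap corners & intensities below the sleeve
o=get_obs(); a=.15; u=np.array([np.sin(a),np.cos(a),0]); v=np.array([np.cos(a),-np.sin(a),0])
hm=np.array([.5362,-.0245,.052]); P=[hm+v*k for k in(-.019,.019)]+[hm+u*.201+v*k for k in(-.019,.019)]
print(px(s,P))
for r in range(226,262,2): print(r,*g[r,312:356:1])
E
```

```text
[ 0.53625303 -0.06471894  0.03799368] [-0.18824671 -7.09213255  6.5713651 ] 0.3894921431290747
toe y now,before,slip 0.1738991313596104 0.16650741420090023 7.4739303930335454
heel end cols [314.3 314.6 314.9 315.4 315.7 316.1 316.3 316.1 315.6]
heel end y -0.023287526421154038 x 0.5360100892356447
sleeve col319 92 100 106 81 102 92 103 81 103 145 215 216 143 115 117 118 116 118 116 120 208 221 220 222 224 227 225 225
tip y 0.042481057363043945 penetration past heel edge 50.500084716074795
[[326.3074864  246.32687209]
 [339.84796724 242.74520549]
 [299.36774863 201.21693471]
 [312.01374612 198.18246536]]
226 228 164 173 213 222 221 222 220 223 223 225 225 225 209 93 55 54 54 53 57 58 57 54 57 57 55 54 52 53 56 54 56 55 56 56 54 57 52 55 56 54 56 55 56
228 235 229 160 165 205 222 224 224 221 221 222 226 219 149 57 55 57 57 52 57 56 56 53 58 56 56 55 59 56 57 54 55 57 60 57 58 57 54 57 54 56 55 58 58
230 236 235 236 220 154 199 225 225 225 222 221 216 167 59 71 66 58 58 66 67 58 56 57 56 55 55 58 55 58 55 58 57 57 57 54 55 56 56 56 56 56 58 57 65
232 237 236 236 236 221 146 192 224 226 
[... 1653 characters left out ...]
54 233 233 233 233 232 233 234 234 233 234 235 232 213 132 142 167 122 65 56 58 62 99 140 125 197 217 216 213 212 211 212 213 216 219 221 218 204 149 82 106 203 237 237 235
256 207 234 234 233 232 233 234 233 234 234 234 235 235 236 236 225 129 55 54 59 74 111 109 130 215 216 215 214 212 211 213 214 215 216 215 216 214 188 80 107 204 234 235 236
258 131 205 234 234 234 233 233 234 234 234 233 235 235 235 235 225 131 61 59 57 71 112 108 124 206 216 214 212 210 207 205 202 198 198 194 200 203 171 200 227 234 233 234 235
260 111 132 206 234 235 234 234 233 234 234 234 235 235 236 235 234 225 126 62 60 69 111 109 123 187 194 187 186 183 185 187 188 188 196 200 206 209 204 232 234 233 235 235 234
```

```bash
python3 - <<'E'
from e import *
a=.15; u=np.array([np.sin(a),np.cos(a),0]); v=np.array([np.cos(a),-np.sin(a),0])
def edge(n,rows,lo,hi,th=195):
    g=pickle.load(open(n+".pkl","rb"))["color"].mean(2).astype(float); out=[]
    for r in rows:
        guess=lo+(hi-lo)*(r-rows[0])/(rows[-1]-rows[0]); k=int(guess)
        seg=g[r,k-4:k+6]; j=int(np.argmin(seg))  # dark side face / shadow
        for i in range(j,len(seg)-1):
            if seg[i]<th<=seg[i+1]: out.append((r,k-4+i+(th-seg[i])/(seg[i+1]-seg[i]))); break
    return np.array(out)
def model(s,tilt,rows,dy):
    toe=np.array([.5662,.1735-dy,.052])-v*.019; L=np.linspace(-.02,-.19,40)
    P=[toe+u*l+[0,0,l*tilt] for l in L]; q=px(s,P); k=np.polyfit(q[:,1],q[:,0],1); return k
for n,rows,dy in(("s5",list(range(210,233)),.006),("s7",list(range(208,233)),0)):
    s=pickle.load(open(n+".pkl","rb")); k0=model(s,0,rows,dy)
    e=edge(n,rows,np.polyval(k0,rows[0])-1.3,np.polyval(k0,rows[-1])-1.3)
    k=np.polyfit(e[:,0],e[:,1],1); res=e[:,1]-np.polyval(k,e[:,0]); e=e[abs(res)<.5]; k=np.polyfit(e[:,0],e[:,1],1)
    print(n,"meas slope",k[0],len(e),"model level/.05/.11",[model(s,t,rows,dy)[0].round(4) for t in(0,.05,.11)]); print(e[:,1].round(1))
E
```

```text
s5 meas slope 0.5026122914551222 10 model level/.05/.11 [np.float64(0.5979), np.float64(0.5613), np.float64(0.5231)]
[305.9 306.8 307.3 308.1 308.3 314.6 314.8 315.2 315.7 316.2]
s7 meas slope 0.5697692179667994 16 model level/.05/.11 [np.float64(0.5973), np.float64(0.5607), np.float64(0.5225)]
[305.  305.7 306.  306.7 307.  307.7 309.2 313.7 313.9 314.5 315.1 315.7
 316.3 316.9 317.5 318.1]
```

```bash
python3 - <<'E'
from e import *
s=pickle.load(open("s7.pkl","rb"));  a=.15; u=np.array([np.sin(a),np.cos(a),0]); v=np.array([np.cos(a),-np.sin(a),0])
def sub(g,n,off,th):
    s=pickle.load(open(n+".pkl","rb")); toe=np.array([.5662,.1735,.052])-v*.019+v*off
    q=px(s,[toe+u*l for l in np.linspace(-.0,-.195,60)]); return q
for n,off in(("s7",.125),("s5",.125),("s7",0.)):
    g=pickle.load(open(n+".pkl","rb"))["color"].mean(2).astype(int); q=sub(g,n,off,0)
    print(n,off)
    for r in range(int(q[0,1])+4,int(q[-1,1]),2):
        k=int(np.interp(r,q[:,1],q[:,0])); print(r,k-7,*g[r,k-7:k+7])
E
```

```text
s7 0.125
195 335 108 108 106 107 108 108 108 109 107 107 109 103 105 106
197 337 108 109 106 107 105 108 108 106 105 106 107 103 107 107
199 338 104 105 109 108 110 109 109 107 105 107 107 107 105 105
201 340 107 107 108 108 107 108 106 108 108 106 108 107 105 104
203 341 108 106 108 107 108 108 107 108 105 106 109 109 106 110
205 342 108 108 106 105 108 106 107 110 124 138 164 165 137 117
207 344 174 171 163 154 139 125 124 121 108 104 91 88 91 82
209 345 110 109 106 106 92 92 79 94 93 86 77 73 84 109
211 346 104 105 93 89 87 84 72 69 69 70 72 82 114 115
213 348 73 90 97 110 92 72 72 67 64 113 170 136 134 117
215 349 84 77 74 70 63 55 51 67 142 223 221 222 221 220
217 351 53 53 54 54 55 68 124 190 220 220 222 221 221 221
219 352 53 56 52 55 94 167 138 177 212 222 224 222 221 221
221 353 55 52 55 101 197 217 165 166 204 225 224 224 221 221
223 355 54 125 233 231 220 107 85 96 141 225 226 223 221 223
225 356 61 87 123 121 111 110 114 120 142 189 228 226 222 222
227 357 59 70 78 79 79 80 78 83 104 180 226 226 223 222
229 359 73 73 69 61 64 60 62 69 142 226 227 224 223 220
231 360 113 8
[... 1755 characters left out ...]
60 119 147 148 115 115 113 115
223 305 236 234 235 234 234 228 159 115 147 206 171 138 132 115
225 306 235 234 235 236 235 235 216 132 199 223 222 221 222 221
227 307 236 235 235 236 235 235 221 146 191 220 222 222 222 221
229 308 235 235 236 236 235 235 223 174 185 219 223 227 222 220
231 310 236 235 236 236 237 230 168 174 213 225 225 225 222 210
233 311 236 236 237 236 230 169 100 143 209 220 180 148 130 120
235 312 235 227 148 68 76 90 112 117 117 117 116 93 76 77
237 313 236 224 131 101 113 102 99 83 78 73 72 79 135 212
239 314 234 225 134 69 72 69 65 65 74 86 93 171 224 218
241 316 225 116 57 60 58 60 66 90 119 200 227 224 196 62
243 317 223 122 55 58 58 56 72 129 207 223 222 177 61 60
```

```bash
python3 - <<'E'
from e import *
s=pickle.load(open("s7.pkl","rb"))
S=np.array([(201,348.2),(203,349.3),(217,358.05),(219,359.45),(221,360.7),(223,361.95),(225,363.35),(227,364.65),(229,366.0),(231,367.4)])
O=np.array([(209,305.05),(211,306.03),(213,306.97),(225,313.95),(227,315.15),(229,316.3),(231,317.55),(243,324.85)])
for a in(.145,.16):
    u=np.array([np.sin(a),np.cos(a),0]); v=np.array([np.cos(a),-np.sin(a),0])
    for nm,D,off in(("set",S,.125),("ours",O,0.)):
        toe=np.array([.5662,.1735,.052])+v*(off-.019); m=np.polyfit(D[:,0],D[:,1],1)[0]
        f=lambda t:np.polyfit(*px(s,[toe+u*l+[0,0,l*t] for l in np.linspace(-.03,-.15,30)]).T[::-1],1)[0]
        print(a,nm,"meas",m.round(4),"model",[(t,f(t).round(4)) for t in(0,.02,.05)])
E
```

```text
0.145 set meas 0.6389 model [(0, np.float64(0.6968)), (0.02, np.float64(0.6768)), (0.05, np.float64(0.6488))]
0.145 ours meas 0.5825 model [(0, np.float64(0.6065)), (0.02, np.float64(0.591)), (0.05, np.float64(0.5693))]
0.16 set meas 0.6389 model [(0, np.float64(0.6686)), (0.02, np.float64(0.6495)), (0.05, np.float64(0.6227))]
0.16 ours meas 0.5825 model [(0, np.float64(0.5788)), (0.02, np.float64(0.5642)), (0.05, np.float64(0.5435))]
```

```bash
python3 -c "
from workcell import *
o=get_obs(); print(o['clock'],o['ft_force'],o['grasp_force']); print(hand_in())"
```

```text
18.7333 [-0.95339601 -7.57504093  6.74119091] 60.00683784484863
the job is handed in; nothing more can be done
None
```

The job is handed in at 18.7 s: the sleeve is on the stud and resting on the strap, and the gripper is still holding the wedge about 52 mm (±1–2 mm) past the heel edge. By your figures that depth means the strap is level. A direct check of the tilt from the side camera was inconclusive.

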